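Put the brass spacers away in the organiser tray

TASK

Put the four hollow brass spacers (round sleeve, square tube, six-sided connector nut and U-channel) away in the black organiser tray, each standing upright in the compartment next to the sample slice of its own shape. Leave the two solid brass bar ends standing where they are.

Things in the scene. Friction and masses are not known exactly. Their poses are not given: they have to be found in the camera images.
- sleeve: Round spacer sleeve: tube with a 24 mm round hole right through. Brass, 50 mm tall, 36 mm wide, standing on the bench. Origin: centre of its underside; z up along its height; about 0.24 kg. (A jam jar 85 mm tall, 64 mm wide, and lower clutter stand among these pieces.)
- square_tube: Square box-section spacer: 36 x 36 mm square tube, 4 mm wall, with a 28 mm square hole right through. Brass, 50 mm tall, 36 mm wide, standing on the bench. Origin: centre of its underside; z up along its height; x and y square to its sides, about 0.21 kg.
- hex_nut: Long six-sided connector nut, hollow right through: 36 mm across the flats, 41.5 mm across the corners, 6 mm wall. Brass, 50 mm tall, 36 mm wide, standing on the bench. Origin: centre of its underside; z up along its height; two of its flats face along +y and -y, the others every 60 degrees from there; about 0.27 kg.
- channel: U-channel spacer, 36 x 36 mm over all, 6 mm wall, one side open from top to bottom. Brass, 50 mm tall, 36 mm wide, standing on the bench. Origin: centre of its underside; z up along its height; the web is at -x, the open side at +x, the two parallel flanges' outer faces at y = +18 and -18 mm (grip it across these); about 0.21 kg.
- solid_round: Solid round bar end, no hole: a look-alike that does not belong in the tray. Brass, 50 mm tall, 36 mm wide, standing on the bench. Origin: centre of its underside; z up along its height; 0.43 kg.
- solid_square: Solid square bar end, no hole: a look-alike that does not belong in the tray. Brass, 50 mm tall, 36 mm wide, standing on the bench. Origin: centre of its underside; z up along its height; 0.54 kg.
- cup_round: Tray cup whose sample is a round ring: 5 mm brass slice, 36 mm wide, fixed on its ledge. One of four like black cups in a row along y, 73 mm apart, in the fixed black tray. Open compartment 62 x 62 mm inside, walls 5 mm; the ledge with the sample is on its +x side, sample centred at x = 58 mm. Origin: compartment centre, cup's underside. Heights above origin: floor 3, walls 14, ledge 9, sample top 14, tray's outer wall 15 mm.
- cup_square: Tray cup whose sample is a hollow square: 5 mm brass slice, 36 mm wide, fixed on its ledge. One of four like black cups in a row along y, 73 mm apart, in the fixed black tray. Open compartment 62 x 62 mm inside, walls 5 mm; the ledge with the sample is on its +x side, sample centred at x = 58 mm. Origin: compartment centre, cup's underside. Heights above origin: floor 3, walls 14, ledge 9, sample top 14, tray's outer wall 15 mm.
- cup_hex: Tray cup whose sample is a hollow hexagon: 5 mm brass slice, 36 mm wide, fixed on its ledge. One of four like black cups in a row along y, 73 mm apart, in the fixed black tray. Open compartment 62 x 62 mm inside, walls 5 mm; the ledge with the sample is on its +x side, sample centred at x = 58 mm. Origin: compartment centre, cup's underside. Heights above origin: floor 3, walls 14, ledge 9, sample top 14, tray's outer wall 15 mm.
- cup_channel: Tray cup whose sample is a U (channel): 5 mm brass slice, 36 mm wide, fixed on its ledge. One of four like black cups in a row along y, 73 mm apart, in the fixed black tray. Open compartment 62 x 62 mm inside, walls 5 mm; the ledge with the sample is on its +x side, sample centred at x = 58 mm. Origin: compartment centre, cup's underside. Heights above origin: floor 3, walls 14, ledge 9, sample top 14, tray's outer wall 15 mm.
There are look-alikes about, which are no part of the job. Leave any blue, orange or turquoise look-alike of the cup_hex alone.

How it is judged (in metres and radians):
At the end, for the whole second after the job is handed in: Each of the four hollow spacers stands upright (within 0.12 rad) on the floor of the compartment with its own sample (origin within 21 mm of the compartment's centre and under 8 mm above the cup's underside), at rest and released; both solid bar ends still stand within 20 mm of where they began (horizontal distance between sleeve and cup_round below 0.021 m and z of sleeve in the frame of cup_round below 0.008 m and angle between each of sleeve, square_tube, hex_nut, channel, solid_round, solid_square's own z axis and vertical below 0.12 rad and linear speed of each of sleeve, square_tube, hex_nut, channel, solid_round, solid_square below 0.02 m/s and horizontal distance between square_tube and cup_square below 0.021 m and z of square_tube in the frame of cup_square below 0.008 m and horizontal distance between hex_nut and cup_hex below 0.021 m and z of hex_nut in the frame of cup_hex below 0.008 m and horizontal distance between channel and cup_channel below 0.021 m and z of channel in the frame of cup_channel below 0.008 m and distance of each of solid_round, solid_square from where it was at the start of the episode below 0.02 m); the robot touches nothing.
It fails at once if a solid bar end is moved by more than 20 mm or tipped (distance of any of solid_round, solid_square from where it was at the start of the episode above 0.02 m or angle between any of solid_round, solid_square's own z axis and vertical above 0.3 rad).
It also fails if it takes over 112 s, if anything falls off the work surface, if the arm or the gripper's body presses on something with over 40 N, if the wrist force passes 120 N, or if a joint passes its speed limit or range.

ROBOT

A 6-joint arm with a two-finger parallel gripper is mounted at the origin on the work surface. World frame = base frame: x ahead of the robot, y to its left, z up, the work surface at z = 0. Lengths are in mm, angles in rad, forces in N, time in s.
With the tool pointing down it reaches from about 350 to 875 mm from the base axis. Payload 4.2 kg.
Tool frame: the origin (TCP) lies on the centre line of the jaws, within the pads' length; the fingertips stand 14 mm ahead of it and the grasp point (between the pads) lies 5 mm behind it (tcp_to_tips is the distance from the TCP to the fingertips, in mm); z points along the fingers, y is the direction in which the jaws open and shut (so a half turn about z gives the same grasp; the last joint's range is limited). The gripper opens to 85 mm and grips with 20 to 120 N. Pads are 22 mm wide; open, the fingers measure 114 mm over their backs; the gripper's body (76 mm by 85 mm) begins 54 mm behind the grasp point. The pads swing forward as they close: fully open they stand 13 mm farther back than shut.
Start: joints at [1.473, 0.385, 0.008, 0, -1.194, -0.259], TCP at [218.266, 585.627, 245.312] pointing down, gripper open.
Joint ranges: [-3.14, 3.14], [-1.21, 2.06], [-1.07, 1.41], [-3.16, 2.05], [-2.99, -0.16], [-3.1, 3.1]. Speed limits (rad/s): [2.79, 2.79, 3.14, 3.14, 3.14, 3.14].

INTERFACE

Orientations are given as a unit quaternion [x, y, z, w].
In Python, from bench import read_state, get_image, job_done, tcp_to_tips gives the robot as it stands. The module is installed in compiled form; this text tells all that it offers.
- The arm moves only by the tool play_rows, never from a script. Its argument "targets" is a list of rows, each an object of numbers: "gripper": the gripper's target within -1 to 1 (shut at 1, half-way at 0, fully open at -1); "tx", "ty", "tz": the shift along the tool's x, y, z scaled (see below); "spin": the turn about the tool's z scaled (see below). A call has 1 to 12 rows; each row is the pose to reach, as a shift and turn from the pose commanded when the call began, along the tool's axes at that moment; what a row does not reach only later rows make up. The controller multiplies each number of a shift by 0.25 m and each number of a turn by pi/4 rad. A row lasts 1/8 s, in which the tool goes at most 62.5 mm and 10.7 degrees, less where a joint would pass 70% of its speed; a pose out of reach is approached as far as the arm can. A call with a number of a shift or a turn outside -1 to 1 is refused whole. A call with a gripper value outside its range is refused whole. The fingers move at their own pace and stop on an object; the grip force is fixed at half the most. Time passes only in rows, so rows that repeat a pose let the fingers close. It gives the time, the measured TCP pose, the force and the opening at its end, in the units of the state.
- read_state(): the state, without advancing time (a new reading comes with each control period).
- get_image(name): name is "scene" or "side" or "wrist"; returns a dict with "frame" (400x640x3 uint8, red, green, blue), "depth" (400x640 float32, mm along the optical axis (not along the pixel's ray), 0 where there is no reading), "mtx" (3x3 intrinsics, pixels), "k1" (the pictures are not rectified: a ray, as slopes to the right and down, at radius r is drawn at 1 + k1 r^2 times it, then the intrinsics apply), "world_to_cam" (4x4, takes a point from world to camera coordinates). Camera axes: x right, y up, looking along -z (the intrinsics and any distortion apply to the point x, -y, -z); pixel columns grow to the right and rows downward; lengths in mm; the calibration is good to about 2 mm. A picture is of the moment at which its call begins.
- job_done(): hands the job in, once; it reports no verdict.
The state is a dict: "clock": time; "joints": joint angles; "joint_vel": joint speeds; "joint_efforts": joint torques, N m; "position": TCP position; "ee_rot": TCP orientation; "contact_force": force on the tool from outside, world axes, zero at the start; "wrist_torque": the same for the moment, N m; "gripper_width": finger opening in mm.
Only numpy, scipy, OpenCV 4.12 (cv2) and the standard library are available. Lean on these libraries where they do the work, as an engineer would, in place of code of your own. Each camera call takes 0.05 s, during which the arm holds its last target.

## Working session

There is one attempt and no reset: what is moved stays moved. The work goes in short steps, Python scripts to look and compute and a tool call to move; the robot and the scene stay as the last step left them, time stands still between calls to the robot, and variables do not carry over. Pictures are saved under pics/ and viewed, and the job is handed in when it is done.

Besides the shell and the picture viewer there is one more tool, called after ">>>" as name([rows], argument=value, ...), one row to a line, values as JSON. play_rows: Moves the arm, as the interface text tells. Its arguments: {"type":"object","properties":{"targets":{"type":"array","items":{"type":"object","properties":{"gripper":{"type":"number"},"tx":{"type":"number","minimum":-1,"maximum":1},"ty":{"type":"number","minimum":-1,"maximum":1},"tz":{"type":"number","minimum":-1,"maximum":1},"spin":{"type":"number","minimum":-1,"maximum":1}}}}},"required":["targets"]}

```bash
ls; mkdir -p pics
cat > h.py <<'E'
import numpy as np, cv2
from bench import read_state, get_image
def save(n,im): cv2.imwrite('pics/'+n+'.png',cv2.cvtColor(im,cv2.COLOR_RGB2BGR))
def rays(g,uv):
    K=g['mtx'];uv=np.asarray(uv,float).reshape(-1,2)
    d=np.c_[(uv[:,0]-K[0,2])/K[0,0],(uv[:,1]-K[1,2])/K[1,1]];s=d.copy()
    for _ in range(20): s=d/(1+g['k1']*(s**2).sum(1,keepdims=True))
    W=np.array(g['world_to_cam']);R=W[:3,:3];t=W[:3,3]
    c=np.c_[s[:,0],-s[:,1],-np.ones(len(s))]
    return -R.T@t, c@R
def onz(g,uv,z):
    o,d=rays(g,uv); k=(z-o[2])/d[:,2]; return o+k[:,None]*d
def proj(g,P):
    W=np.array(g['world_to_cam']);P=np.asarray(P,float).reshape(-1,3)
    c=P@W[:3,:3].T+W[:3,3]; s=np.c_[c[:,0]/-c[:,2],-c[:,1]/-c[:,2]]
    s=s*(1+g['k1']*(s**2).sum(1,keepdims=True));K=g['mtx']
    return np.c_[s[:,0]*K[0,0]+K[0,2],s[:,1]*K[1,1]+K[1,2]]
def cloud(g):
    D=g['depth'];v,u=np.mgrid[:400,:640]
    o,d=rays(g,np.c_[u.ravel(),v.ravel()])
    return (o+d*D.ravel()[:,None]).reshape(400,640,3)
E
python3 - <<'E'
from h import *
import pickle
print(read_state())
for n in ['scene','side','wrist']:
    g=get_image(n);save(n+'0',g['frame']);pickle.dump(g,open(n+'0.pkl','wb'))
    W=np.array(g['world_to_cam']);print(n,-W[:3,:3].T@W[:3,3],-W[2,:3],g['mtx'][0,0],g['k1'])
E
```

```text
pics
{'clock': 0.0, 'joints': array([ 1.47259625e+00,  3.85539397e-01,  6.63412200e-03, -5.14938925e-04,
       -1.19401996e+00, -2.58598255e-01]), 'joint_vel': array([-1.20275052e-03,  1.92767283e-05, -6.19613531e-05,  1.82019120e-04,
       -3.03068561e-04, -1.47671976e-04]), 'joint_efforts': array([-6.36991135e-04, -3.92296994e+01,  1.88398129e+01,  4.18606237e+00,
       -4.60223542e-03, -4.99393678e-06]), 'position': array([218.08140888, 585.12087328, 244.23280332]), 'ee_rot': array([ 9.84111584e-01, -1.77547742e-01, -1.53262447e-04,  1.08020473e-03]), 'contact_force': array([0.60012716, 0.58649614, 0.46117054]), 'wrist_torque': array([-0.02776432, -0.03976558, -0.04654028]), 'gripper_width': 85.6094840692532}
scene [1294.69095872 -417.04528083  673.07269291] [-0.70624103  0.42551662 -0.56582614] 446.6522555921862 0.031930786811334544
side [217.97072384 641.8679829  839.57700566] [ 0.27529538 -0.56240877 -0.77968508] 426.4018842420877 0.010722095427367214
wrist [296.73290336 554.91141414 372.95821982] [-0.30624186  0.11197887 -0.94534473] 343.1326704777583 -0.016617108588770756
```

View pics/scene0.png

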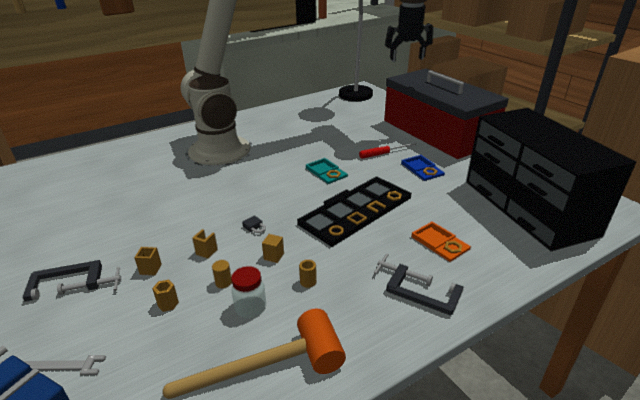

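View pics/side0.png

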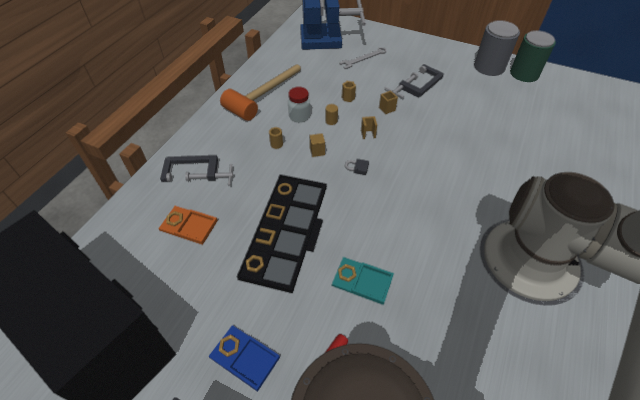

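View pics/wrist0.png

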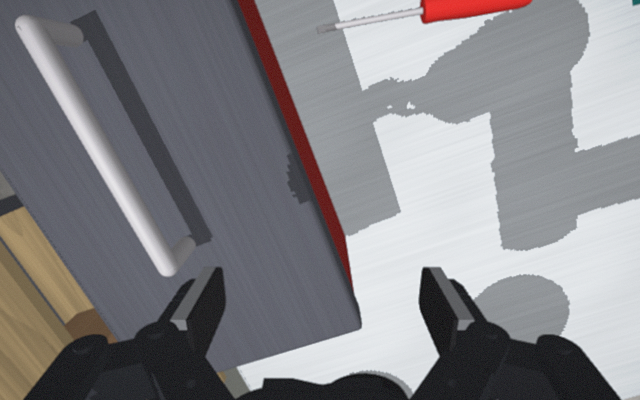

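Run:
```python
from h import *
import pickle
for n,(a,b,c,d) in {'scene':(120,220,330,325),'side':(255,75,415,165)}.items():
    g=pickle.load(open(n+'0.pkl','rb'));f=g['frame'][b:d,a:c]
    k=800/(c-a);save(n+'_crop',cv2.resize(f,None,fx=k,fy=k,interpolation=cv2.INTER_CUBIC))
for n,(a,b,c,d) in {'scene':(290,150,480,270),'side':(150,165,400,300)}.items():
    g=pickle.load(open(n+'0.pkl','rb'));f=g['frame'][b:d,a:c]
    k=800/(c-a);save(n+'_tray',cv2.resize(f,None,fx=k,fy=k,interpolation=cv2.INTER_CUBIC))
# brass blobs
for n in ['scene','side']:
    g=pickle.load(open(n+'0.pkl','rb'));h=cv2.cvtColor(g['frame'],cv2.COLOR_RGB2HSV)
    C=cloud(g)
    m=((h[...,0]>10)&(h[...,0]<28)&(h[...,1]>120)&(C[...,0]>200)&(C[...,0]<900)&(abs(C[...,1])<400)&(C[...,2]<80)).astype(np.uint8)
    N,l,s,c=cv2.connectedComponentsWithStats(m)
    for i in range(1,N):
        if s[i,4]>40:
            P=C[l==i]; t=P[P[:,2]>P[:,2].max()-5]
            print(n,c[i].round(),s[i,4],'ztop',P[:,2].max().round(1),'top xy',t.mean(0).round(1),'ext',np.ptp(t,0).round())
```

```text
scene [333. 173.] 50 ztop 17.9 top xy [352.6 211.1  15.4] ext [41. 34.  5.]
scene [394. 195.] 124 ztop 21.0 top xy [544.7 278.7  18.3] ext [48. 37.  5.]
scene [375. 206.] 135 ztop 20.6 top xy [553.6 206.3  17.9] ext [51. 41.  5.]
scene [356. 217.] 150 ztop 22.2 top xy [572.8 137.6  18.9] ext [52. 41.  5.]
scene [440. 241.] 1077 ztop 18.1 top xy [741.1 246.9  14.9] ext [115.  76.   5.]
scene [336. 230.] 121 ztop 21.3 top xy [584.9  64.2  18.3] ext [42. 35.  5.]
scene [204. 244.] 456 ztop 54.8 top xy [ 476.2 -227.2   51.5] ext [47. 43.  5.]
scene [272. 248.] 468 ztop 53.8 top xy [ 574.7 -100.7   51.1] ext [46. 41.  5.]
scene [148. 261.] 573 ztop 53.7 top xy [ 461.  -350.3   50.2] ext [49. 44.  5.]
scene [222. 274.] 409 ztop 54.1 top xy [ 590.1 -227.9   50.9] ext [36. 32.  5.]
scene [307. 273.] 403 ztop 53.6 top xy [688.6 -77.8  50.8] ext [33. 33.  5.]
scene [165. 295.] 566 ztop 53.1 top xy [ 586.6 -347.2   50.1] ext [39. 36.  5.]
scene [274. 354.] 3634 ztop 62.4 top xy [ 853.5 -149.4   59.1] ext [97. 46.  5.]
side [348.  91.] 211 ztop 53.4 top xy [ 582.1 -339.9   50.7] ext [33. 33.  5.
[... 227 characters left out ...]
1. 31.  5.]
side [369. 125.] 209 ztop 54.1 top xy [ 473.3 -218.7   51. ] ext [41. 45.  5.]
side [276. 137.] 210 ztop 53.9 top xy [681.8 -70.4  50.9] ext [30. 29.  5.]
side [317. 145.] 272 ztop 53.9 top xy [571.4 -93.8  51.1] ext [42. 42.  5.]
side [284. 188.] 92 ztop 20.4 top xy [583.6  67.7  17.8] ext [33. 35.  5.]
side [275. 211.] 115 ztop 22.1 top xy [570.2 139.4  18.7] ext [38. 37.  5.]
side [188. 224.] 1323 ztop 18.3 top xy [739.1 258.4  15.1] ext [115.  74.   5.]
side [267. 236.] 133 ztop 20.9 top xy [554.4 209.6  17.9] ext [39. 41.  5.]
side [254. 263.] 153 ztop 21.4 top xy [543.1 282.   18.2] ext [39. 37.  5.]
side [347. 273.] 92 ztop 18.6 top xy [350.1 215.3  15.3] ext [37. 34.  5.]
```

View pics/scene_crop.png

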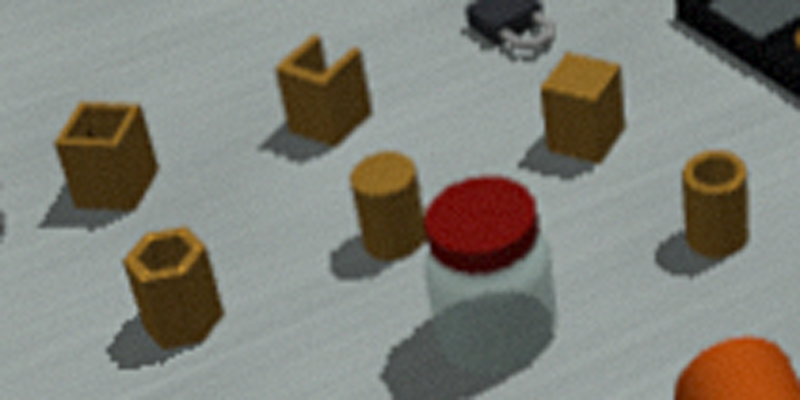

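View pics/side_crop.png

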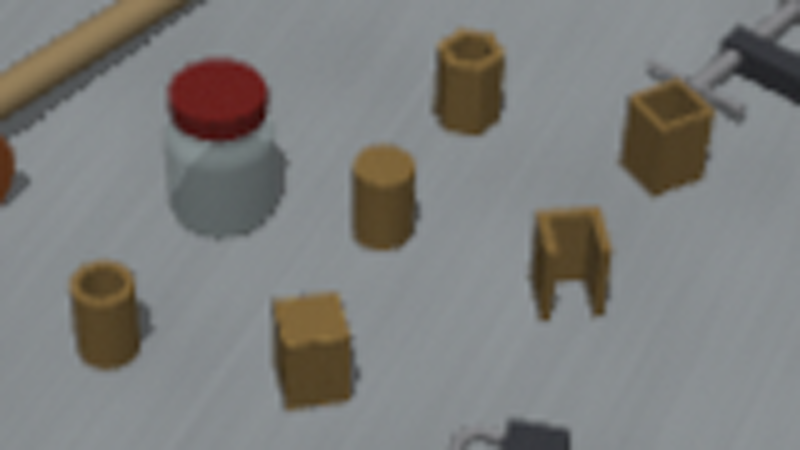

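View pics/side_tray.png

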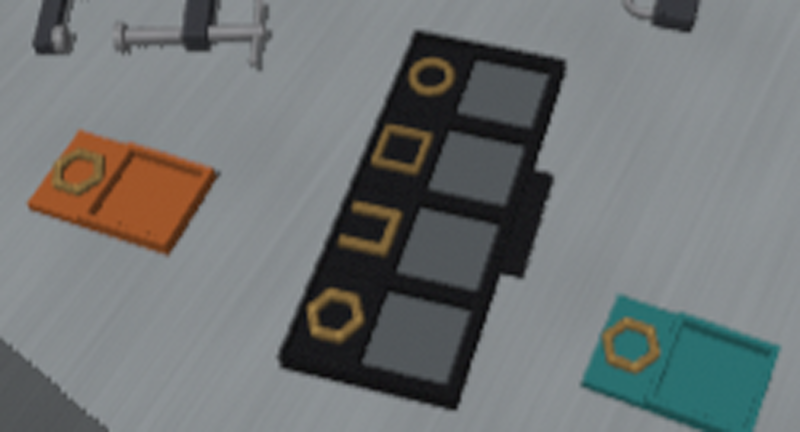

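View pics/scene_tray.png

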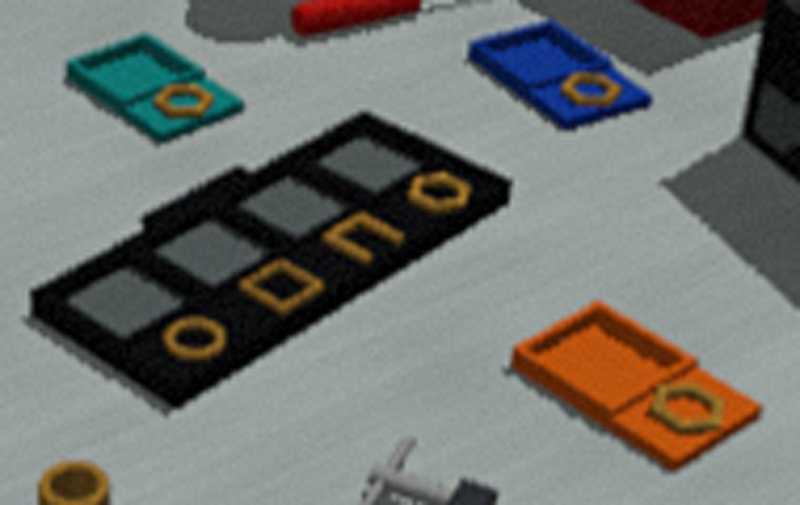

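```bash
cat > meas.py <<'E'
from h import *
import pickle
from bench import tcp_to_tips
try: print('tips',tcp_to_tips() if callable(tcp_to_tips) else tcp_to_tips)
except Exception as e: print(e)
pts={'scene':{},'side':{}}
for n in ['scene','side']:
    g=pickle.load(open(n+'0.pkl','rb'));f=g['frame'];h=cv2.cvtColor(f,cv2.COLOR_RGB2HSV)
    m=((h[...,0]>10)&(h[...,0]<28)&(h[...,1]>110)).astype(np.uint8)
    N,l,s,c=cv2.connectedComponentsWithStats(m)
    o={'scene':dict(sq=(148,261),ch=(204,244),ssq=(272,248),srd=(222,274),sl=(307,273),hx=(165,295),cr=(336,230),cs=(356,217),cc=(375,206),ch_=(394,195)),
       'side':dict(sq=(388,102),ch=(369,125),ssq=(317,145),srd=(331,114),sl=(276,137),hx=(348,91),cr=(284,188),cs=(275,211),cc=(267,236),ch_=(254,263))}[n]
    for k,p in o.items():
        i=1+np.argmin(np.hypot(*(c[1:]-p).T)+ (s[1:,4]<40)*99)
        M=(l==i)
        # whole silhouette base: height band of blob
        if k in('cr','cs','cc','ch_'):
            q=np.argwhere(M)[:,::-1];w=onz(g,q,14)
            hull=cv2.convexHull(w[:,:2].astype(np.float32))
            (cx,cy),r=cv2.minEnclosingCircle(hull); R=cv2.minAreaRect(hull)
            print(n,k,'circ',round(cx,1),round(cy,1),round(r,1),'rect',np.round(R[0],1),np.round(R[1],1),round(R[2],1))
        else:
            V=h[...,2].astype(float);vals=V[M].astype(np.uint8)
            t,_=cv2.threshold(vals.reshape(-1,1),0,255,cv2.THRESH_OTSU)
            T=(M&(V>t)).astype(np.uint8)
            N2,l2,s2,c2=cv2.connectedComponentsWithStats(T)
            T=l2==1+np.argmax(s2[1:,4])
            w=onz(g,np.argwhere(T)[:,::-1],50)
            hull=cv2.convexHull(w[:,:2].astype(np.float32))
            (cx,cy),r=cv2.minEnclosingCircle(hull); R=cv2.minAreaRect(hull)
            print(n,k,T.sum(),'circ',round(cx,1),round(cy,1),round(r,1),'rect',np.round(R[0],1),np.round(R[1],1),round(R[2],1))
E
python3 meas.py
```

```text
tips 14.0
scene sq 83 circ 458.9 -348.9 22.8 rect [ 458.7 -348.4] [35.7 33.3] 56.6
scene ch 72 circ 472.3 -223.4 22.6 rect [ 471.5 -224.2] [34.8 34. ] 32.9
scene ssq 155 circ 572.4 -99.6 23.8 rect [572.5 -99.9] [34.9 34.8] 37.5
scene srd 145 circ 588.3 -228.9 17.2 rect [ 587.7 -228.3] [32.8 30.9] 56.7
scene sl 76 circ 686.7 -76.6 16.9 rect [686.9 -76.9] [33.3 30.8] 56.9
scene hx 114 circ 584.3 -346.4 19.3 rect [ 584.3 -346.1] [37.9 34.6] 73.4
scene cr circ 580.8 67.0 22.5 rect [579.8  66.4] [36.5 43.9] 56.7
scene cs circ 569.1 137.0 30.1 rect [567.  137.3] [44.6 46.6] 10.4
scene cc circ 553.6 210.1 28.1 rect [552.5 209.9] [45.  46.8] 12.0
scene ch_ circ 537.9 281.0 27.0 rect [538.7 281.9] [39.8 51.7] 49.3
side sq 45 circ 459.4 -345.4 22.4 rect [ 458.5 -344.6] [35.7 34.8] 53.9
side ch 44 circ 470.6 -220.1 21.1 rect [ 471.9 -220.2] [33.5 30.7] 33.5
side ssq 114 circ 570.7 -95.1 21.6 rect [571.4 -95. ] [34.  33.9] 36.7
side srd 69 circ 587.5 -224.2 16.4 rect [ 586.3 -223.3] [31.1 30.1] 25.2
side sl 47 circ 683.8 -71.5 16.6 rect [684.7 -71.3] [30.1 30.9] 62.2
side hx 41 circ 584.6 -343.9 18.3 rect [ 584.3 -342. ] [32.9 28.7] 25.2
side cr circ 584.4 66.3 19.2 rect [584.2  66. ] [32.7 36.2] 27.7
side cs circ 572.0 138.9 25.4 rect [571.3 137.6] [38.4 40.8] 10.2
side cc circ 557.8 209.3 25.5 rect [557.2 209.1] [38.2 40. ] 11.3
side ch_ circ 544.4 281.5 21.2 rect [543.6 280.7] [37.2 41.1] 31.5
```

```bash
cat > go.py <<'E'
import sys
from h import *
s=read_state();R=__import__('scipy.spatial.transform',fromlist=['Rotation']).Rotation.from_quat(s['ee_rot']).as_matrix()
phi=np.arctan2(R[1,0],R[0,0])
print('t',round(s['clock'],2),'pos',s['position'].round(1),'phi',round(np.degrees(phi),1),'w',round(s['gripper_width'],1),'F',s['contact_force'].round(1),'q',s['joints'].round(2))
if len(sys.argv)>1:
    t=np.array([float(a) for a in sys.argv[1:4]]);d=R.T@(t-s['position'])/250
    print('tx ty tz',d.round(4))
    if len(sys.argv)>4:
        a=(float(sys.argv[4])-np.degrees(phi)+180)%360-180; print('spin',round(-a/45,4))
E
python3 go.py 560 -200 244 -57
python3 - <<'E'
from h import *;import pickle
g=pickle.load(open('wrist0.pkl','rb'));C=cloud(g)
for p in [(100,200),(300,200),(345,250),(200,30),(60,130),(340,320)]: print(p,C[p[1],p[0]].round())
E
```

```text
t 0.15 pos [218.1 585.3 244.5] phi -20.4 w 85.1 F [0.2 0.1 0.1] q [ 1.47  0.39  0.01 -0.   -1.19 -0.26]
tx ty tz [2.3786 2.4653 0.0064]
spin 0.8123
(100, 200) [278. 718. 160.]
(300, 200) [232. 594. 160.]
(345, 250) [136. 589.  60.]
(200, 30) [346. 609. 161.]
(60, 130) [327. 716. 160.]
(340, 320) [133. 601. 159.]
```

>>> play_rows([
  {"tx": 0.79,"ty": 0.82,"gripper": -1},
  {"tx": 0.79,"ty": 0.82,"gripper": -1},
  {"tx": 0.79,"ty": 0.82,"gripper": -1},
  {"tx": 0.79,"ty": 0.82,"gripper": -1},
  {"tx": 0.79,"ty": 0.82,"gripper": -1},
])

```text
invalid input
```

>>> play_rows([
  {"tx": 0.79,"ty": 0.82,"gripper": -1},
  {"tx": 0.79,"ty": 0.82,"gripper": -1},
  {"tx": 0.79,"ty": 0.82,"gripper": -1},
  {"tx": 0.79,"ty": 0.82,"gripper": -1},
  {"tx": 0.79,"ty": 0.82,"gripper": -1},
])

```text
invalid input
```

>>> play_rows([
  {"tx": 0.79,"ty": 0.82,"gripper": -1,"spin": 0.8},
  {"tx": 0.79,"ty": 0.82,"gripper": -1,"spin": 0.8},
  {"tx": 0.79,"ty": 0.82,"gripper": -1,"spin": 0.8},
  {"tx": 0.79,"ty": 0.82,"gripper": -1,"spin": 0.8},
  {"tx": 0.79,"ty": 0.82,"gripper": -1,"spin": 0.8},
  {"tx": 0.79,"ty": 0.82,"gripper": -1,"spin": 0.8},
  {"tx": 0.79,"ty": 0.82,"gripper": -1,"spin": 0.8},
])

```text
invalid input
```

```bash
python3 go.py 470 -222 90 -57
python3 - <<'E'
from h import *;import pickle
g=get_image('wrist');save('wrist1',g['frame']);pickle.dump(g,open('wrist1.pkl','wb'))
W=np.array(g['world_to_cam']);print(-W[:3,:3].T@W[:3,3],-W[2,:3])
E
```

```text
t 0.15 pos [218.1 585.3 244.5] phi -20.4 w 85.1 F [0.2 0.1 0.1] q [ 1.47  0.39  0.01 -0.   -1.19 -0.26]
tx ty tz [2.072  2.6725 0.6227]
spin 0.8123
[296.75061965 554.95334388 373.10433067] [-0.30614238  0.11223056 -0.9453471 ]
```

View pics/wrist1.png

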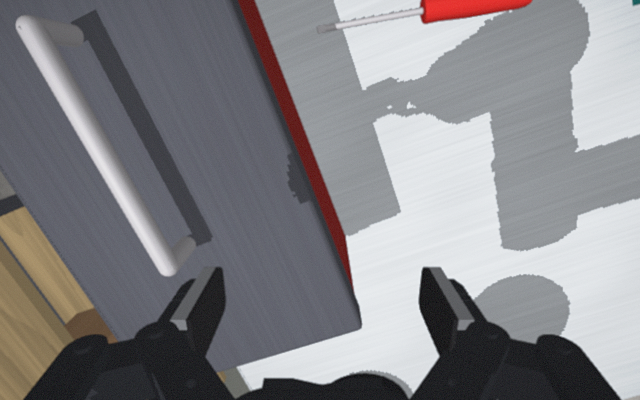

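>>> play_rows([
  {"tx": 0.79,"ty": 0.82,"tz": 0,"spin": 0,"gripper": -1},
  {"tx": 0.79,"ty": 0.82,"tz": 0,"spin": 0,"gripper": -1},
  {"tx": 0.79,"ty": 0.82,"tz": 0,"spin": 0,"gripper": -1},
  {"tx": 0.79,"ty": 0.82,"tz": 0,"spin": 0,"gripper": -1},
  {"tx": 0.79,"ty": 0.82,"tz": 0,"spin": 0,"gripper": -1},
])

```text
clock: 0.82
position: [332.1, 321.8, 245.4]
ee_rot: [0.984, -0.178, -0.0, 0.0]
contact_force: [-0.5, -0.1, 1.0]
gripper_width: 85.6
```

>>> play_rows([
  {"tx": 0.79,"ty": 0.82,"tz": 0,"spin": 0,"gripper": -1},
  {"tx": 0.79,"ty": 0.82,"tz": 0,"spin": 0,"gripper": -1},
  {"tx": 0.79,"ty": 0.82,"tz": 0,"spin": 0,"gripper": -1},
  {"tx": 0.79,"ty": 0.82,"tz": 0,"spin": 0,"gripper": -1},
  {"tx": 0.79,"ty": 0.82,"tz": 0,"spin": 0,"gripper": -1},
])

```text
clock: 1.45
position: [445.5, 61.0, 245.3]
ee_rot: [0.984, -0.179, 0.0, 0.0]
contact_force: [-0.1, 0.4, 0.1]
gripper_width: 85.5
```

>>> play_rows([
  {"tx": 0.79,"ty": 0.82,"tz": 0,"spin": 0.8,"gripper": -1},
  {"tx": 0.79,"ty": 0.82,"tz": 0,"spin": 0.8,"gripper": -1},
  {"tx": 0.79,"ty": 0.82,"tz": 0,"spin": 0.8,"gripper": -1},
  {"tx": 0.79,"ty": 0.82,"tz": 0,"spin": 0.8,"gripper": -1},
  {"tx": 0.79,"ty": 0.82,"tz": 0,"spin": 0.8,"gripper": -1},
  {"tx": 0.79,"ty": 0.82,"tz": 0,"spin": 0.8,"gripper": -1},
  {"tx": 0.79,"ty": 0.82,"tz": 0,"spin": 0.8,"gripper": -1},
  {"tx": 0.79,"ty": 0.82,"tz": 0,"spin": 0.8,"gripper": -1},
])

```text
clock: 2.45
position: [558.4, -196.5, 245.6]
ee_rot: [0.881, -0.472, 0.0, -0.0]
contact_force: [0.6, -0.3, 0.5]
gripper_width: 85.2
```

```bash
python3 go.py 470 -222 90 -57
python3 - <<'E'
from h import *;import pickle
g=get_image('wrist');save('wrist2',g['frame']);pickle.dump(g,open('wrist2.pkl','wb'))
W=np.array(g['world_to_cam']);print(-W[:3,:3].T@W[:3,3],-W[2,:3])
E
```

```text
t 2.45 pos [ 558.4 -196.5  245.6] phi -56.4 w 85.2 F [ 0.6 -0.3  0.5] q [-0.07  0.33 -0.08 -0.   -1.17  0.65]
tx ty tz [-0.111   0.3509  0.6223]
spin 0.0143
[ 604.75211671 -267.58385674  374.22916697] [-0.18110975  0.27111836 -0.94535395]
```

View pics/wrist2.png

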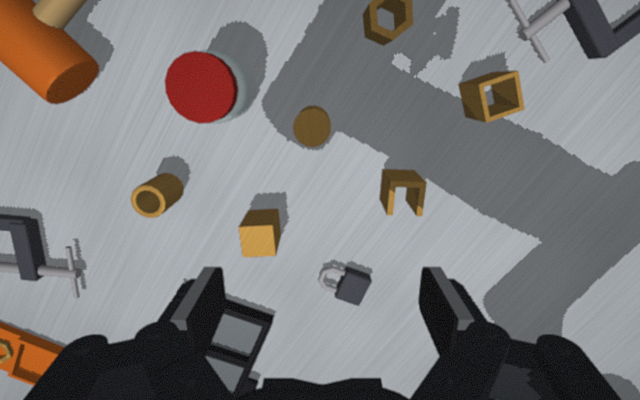

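Run:
```python
from h import *;import pickle
g=pickle.load(open('wrist2.pkl','rb'));f=g['frame']
t=[cv2.convertScaleAbs(cv2.resize(f[y:y+60,x:x+80],(400,300),interpolation=cv2.INTER_CUBIC),alpha=1.4) for x,y in [(348,0),(458,62),(364,160),(118,165)]]
save('w2c',np.vstack([np.hstack(t[:2]),np.hstack(t[2:])]))
```

```text
(no output)
```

View pics/w2c.png

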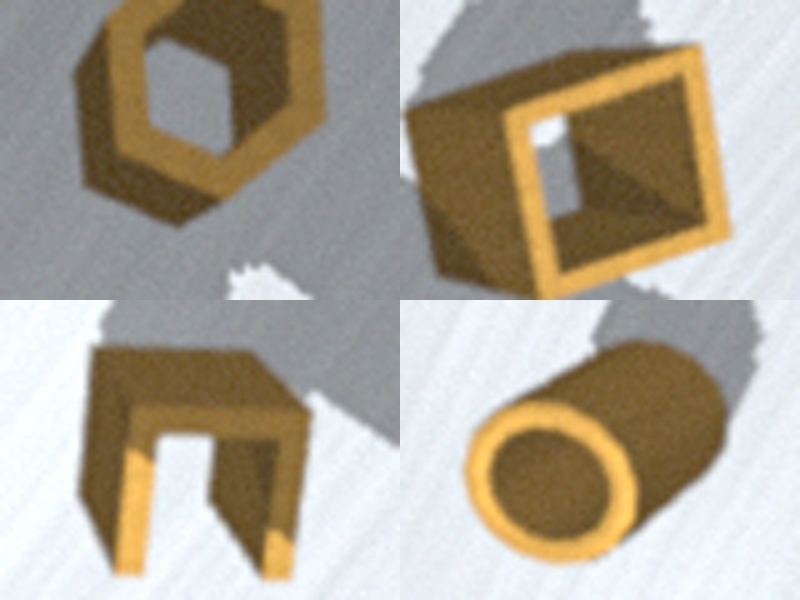

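Run:
```python
from h import *;import pickle
g=pickle.load(open('wrist2.pkl','rb'))
Z=50
def q(off,pts): return onz(g,np.array(pts)/5+np.array(off),Z)[:,:2]
for n,off,p in [('hex',(348,0),[(105,30),(117,150),(222,198),(327,120)]),('tube',(458,62),[(105,108),(298,45),(330,237),(145,298)]),('ch',(364,160),[(130,107),(310,110),(290,280),(115,275)]),('sl',(118,165),[(150,182),(64,182),(236,182),(150,100),(150,263)])]:
    w=q(off,p);e=np.diff(w,axis=0)
    print(n,'mean',w.mean(0).round(1),'edges',np.hypot(*e.T).round(1),np.degrees(np.arctan2(e[:,1],e[:,0])).round(1))
    if n=='sl':print(w.round(1))
    if n=='hex':
        # centre = midpoint of opposite corners  c0..c3 opposite
        print('c',((w[0]+w[3])/2).round(1))
```

```text
hex mean [ 583.8 -336.1] edges [18.6 20.  21.1] [ 132.5 -168.4 -110.7]
c [ 585.1 -344.5]
tube mean [ 460.8 -347.7] edges [34.9 35.4 34.6] [-128.1  143.5   52.6]
ch mean [ 472.4 -221.6] edges [35.5 36.  35.8] [-147.3  122.9   31.9]
sl mean [686.7 -75.4] edges [17.5 34.9 22.6 35.3] [  33.7 -146.3  -16.   114.3]
[[686.7 -75.4]
 [701.2 -65.7]
 [672.2 -85.1]
 [693.9 -91.3]
 [679.4 -59.2]]
```

```bash
python3 - <<'E'
from h import *;import pickle
g=pickle.load(open('wrist2.pkl','rb'));C=cloud(g)
for p in [(350,283),(330,275),(365,290),(545,25),(520,10),(235,340)]: print(p,C[p[1],p[0]].round())
E
python3 go.py 472 -222 100 -57.5; python3 go.py 472 -222 34 -57.5
```

```text
(350, 283) [449. -96.  19.]
(330, 275) [469. -82.   0.]
(365, 290) [428. -97.  18.]
(545, 25) [ 457. -427.   17.]
(520, 10) [ 485. -424.   15.]
(235, 340) [520.  67.   6.]
t 2.5 pos [ 558.4 -196.5  245.7] phi -56.4 w 85.2 F [ 0.4 -0.9  0.2] q [-0.07  0.33 -0.08 -0.   -1.17  0.65]
tx ty tz [-0.1068  0.3446  0.5828]
spin 0.0255
t 2.5 pos [ 558.4 -196.5  245.7] phi -56.4 w 85.2 F [ 0.4 -0.9  0.2] q [-0.07  0.33 -0.08 -0.   -1.17  0.65]
tx ty tz [-0.1069  0.3447  0.8468]
spin 0.0255
```

>>> play_rows([
  {"tx": -0.107,"ty": 0.345,"tz": 0.3,"spin": 0.025,"gripper": -1},
  {"tx": -0.107,"ty": 0.345,"tz": 0.5,"spin": 0.025,"gripper": -1},
  {"tx": -0.107,"ty": 0.345,"tz": 0.5,"spin": 0.025,"gripper": -1},
  {"tx": -0.107,"ty": 0.345,"tz": 0.65,"spin": 0.025,"gripper": -1},
  {"tx": -0.107,"ty": 0.345,"tz": 0.76,"spin": 0.025,"gripper": -1},
  {"tx": -0.107,"ty": 0.345,"tz": 0.845,"spin": 0.025,"gripper": -1},
  {"tx": -0.107,"ty": 0.345,"tz": 0.845,"spin": 0.025,"gripper": -1},
  {"tx": -0.107,"ty": 0.345,"tz": 0.845,"spin": 0.025,"gripper": -1},
])

```text
clock: 3.5
position: [472.8, -222.7, 35.1]
ee_rot: [0.877, -0.481, 0.001, -0.0]
contact_force: [-0.1, -0.4, 0.3]
gripper_width: 85.5
```

```bash
python3 go.py 472 -222 34 -57.5
python3 - <<'E'
from h import *
save('w3',get_image('wrist')['frame'])
E
```

```text
t 3.5 pos [ 472.8 -222.7   35.1] phi -57.5 w 85.5 F [-0.1 -0.4  0.3] q [-0.13  0.47 -0.49  0.   -0.61  0.7 ]
tx ty tz [-0.0042  0.0014  0.0045]
spin 0.0001
```

View pics/w3.png

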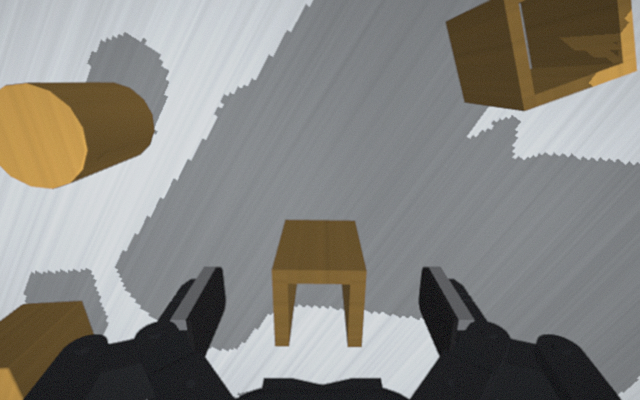

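>>> play_rows([
  {"tx": 0,"ty": 0,"tz": 0,"spin": 0,"gripper": 1},
  {"tx": 0,"ty": 0,"tz": 0,"spin": 0,"gripper": 1},
  {"tx": 0,"ty": 0,"tz": 0,"spin": 0,"gripper": 1},
  {"tx": 0,"ty": 0,"tz": 0,"spin": 0,"gripper": 1},
  {"tx": 0,"ty": 0,"tz": 0,"spin": 0,"gripper": 1},
  {"tx": 0,"ty": 0,"tz": 0,"spin": 0,"gripper": 1},
  {"tx": 0,"ty": 0,"tz": 0,"spin": 0,"gripper": 1},
  {"tx": 0,"ty": 0,"tz": 0,"spin": 0,"gripper": 1},
])

```text
clock: 4.55
position: [472.6, -223.1, 34.7]
ee_rot: [0.877, -0.481, 0.001, -0.0]
contact_force: [-0.3, 1.3, 5.8]
gripper_width: 35.2
```

>>> play_rows([
  {"tx": 0,"ty": 0,"tz": -0.15,"spin": 0,"gripper": 1},
  {"tx": 0,"ty": 0,"tz": -0.3,"spin": 0,"gripper": 1},
  {"tx": 0,"ty": 0,"tz": -0.5,"spin": 0,"gripper": 1},
  {"tx": 0,"ty": 0,"tz": -0.5,"spin": 0,"gripper": 1},
  {"tx": 0,"ty": 0,"tz": -0.5,"spin": 0,"gripper": 1},
])

```text
clock: 5.18
position: [470.7, -222.6, 157.8]
ee_rot: [0.876, -0.482, -0.001, 0.0]
contact_force: [0.3, 0.3, -1.6]
gripper_width: 35.1
```

```bash
python3 go.py 440 180 160 -79.2
python3 - <<'E'
from h import *
save('w4',get_image('wrist')['frame'])
E
```

```text
t 5.17 pos [ 470.7 -222.6  157.8] phi -57.6 w 35.1 F [ 0.3  0.3 -1.6] q [-0.13  0.29 -0.37 -0.   -0.91  0.7 ]
tx ty tz [-1.4257 -0.7586 -0.0065]
spin 0.4796
```

View pics/w4.png

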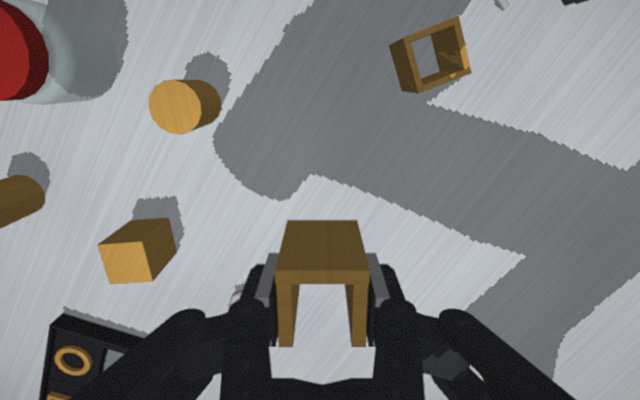

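```bash
python3 go.py 500 198 160 -79.2
```

```text
t 5.22 pos [ 470.4 -222.6  157.2] phi -57.6 w 35.0 F [ 0.1 -0.  -2.8] q [-0.13  0.3  -0.37 -0.   -0.91  0.7 ]
tx ty tz [-1.3573 -1.001  -0.0093]
spin 0.4797
```

>>> play_rows([
  {"tx": -0.68,"ty": -0.5,"tz": 0,"spin": 0,"gripper": 1},
  {"tx": -0.68,"ty": -0.5,"tz": 0,"spin": 0,"gripper": 1},
  {"tx": -0.68,"ty": -0.5,"tz": 0,"spin": 0,"gripper": 1},
  {"tx": -0.68,"ty": -0.5,"tz": 0,"spin": 0,"gripper": 1},
])

```text
clock: 5.72
position: [485.3, -9.9, 157.2]
ee_rot: [0.877, -0.48, -0.001, 0.001]
contact_force: [0.4, -0.1, -1.7]
gripper_width: 35.0
```

>>> play_rows([
  {"tx": -0.68,"ty": -0.5,"tz": 0,"spin": 0.48,"gripper": 1},
  {"tx": -0.68,"ty": -0.5,"tz": 0,"spin": 0.48,"gripper": 1},
  {"tx": -0.68,"ty": -0.5,"tz": 0,"spin": 0.48,"gripper": 1},
  {"tx": -0.68,"ty": -0.5,"tz": 0,"spin": 0.48,"gripper": 1},
  {"tx": -0.68,"ty": -0.5,"tz": 0,"spin": 0.48,"gripper": 1},
])

```text
clock: 6.35
position: [499.9, 200.0, 156.7]
ee_rot: [0.772, -0.636, -0.001, 0.002]
contact_force: [-0.4, -0.5, -2.1]
gripper_width: 35.1
```

```bash
python3 go.py 500 198 41 -79.2
python3 - <<'E'
from h import *;import pickle
g=get_image('wrist');save('w5',g['frame']);pickle.dump(g,open('w5.pkl','wb'))
E
```

```text
t 6.35 pos [499.9 200.  156.7] phi -79.0 w 35.1 F [-0.4 -0.5 -2.1] q [ 0.68  0.32 -0.33 -0.   -0.92 -0.49]
tx ty tz [ 0.0072 -0.0005  0.463 ]
spin 0.005
```

View pics/w5.png

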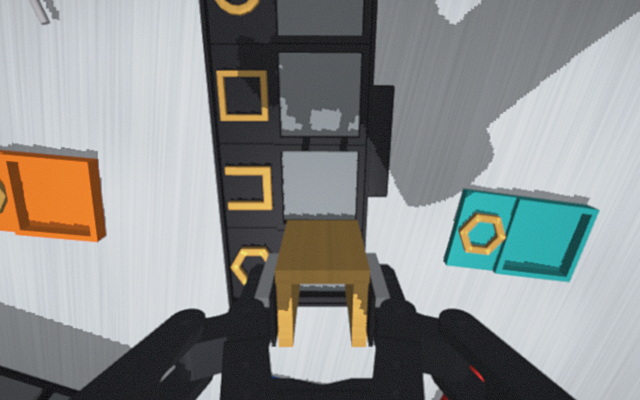

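Run:
```python
from h import *;import pickle
g=pickle.load(open('w5.pkl','rb'));f=g['frame'];h=cv2.cvtColor(f,cv2.COLOR_RGB2HSV)
w=onz(g,[(280,53),(362,53),(361,138),(279,137)],3);print('sqfloor',w.mean(0).round(1),np.hypot(*np.diff(w[:,:2],axis=0).T).round(1))
w=onz(g,[(283,150),(357,150),(357,215),(282,215)],3);print('chfloor vis',w.round(1)[:,:2].tolist())
m=((h[...,0]>10)&(h[...,0]<30)&(h[...,1]>120)).astype(np.uint8)
for n,(a,b,c,d) in dict(sq=(214,65,272,125),ch=(214,160,276,215)).items():
    q=np.argwhere(m[b:d,a:c])[:,::-1]+[a,b]
    R=cv2.minAreaRect(cv2.convexHull(onz(g,q,14)[:,:2].astype(np.float32)))
    print(n,np.round(R[0],1),np.round(R[1],1),round(R[2],1))
f2=cv2.resize(f[0:240,200:420],None,fx=2.5*1.3,fy=2.5,interpolation=cv2.INTER_CUBIC)
save('w5c',f2)
```

```text
sqfloor [513.9 127.9   3. ] [62.5 64.7 67.3]
chfloor vis [[536.4, 175.5], [476.1, 163.8], [463.0, 220.3], [528.2, 233.0]]
sq [572.2 137.9] [37.6 36.5] 10.9
ch [558.4 209.9] [37.6 37.2] 11.0
```

View pics/w5c.png

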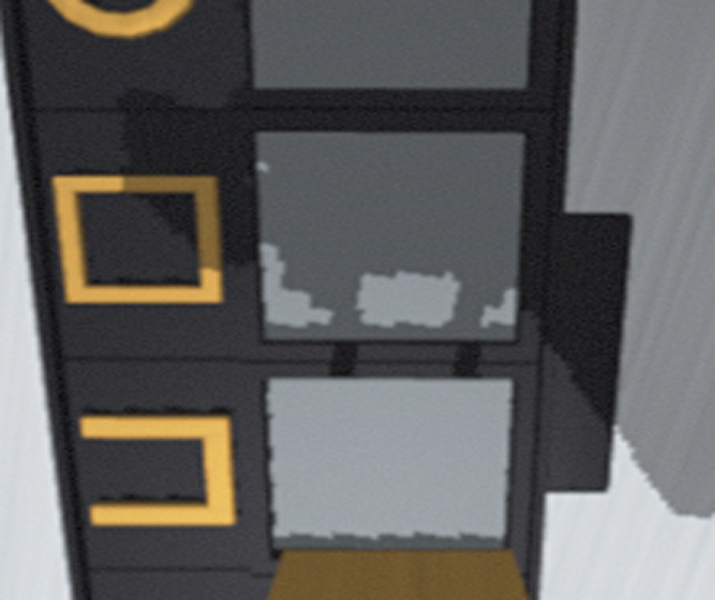

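```bash
python3 go.py 501.5 199 50 -79
```

```text
t 6.4 pos [499.5 198.4 156.8] phi -79.1 w 35.4 F [-1.1 -0.7 -2. ] q [ 0.68  0.32 -0.33 -0.   -0.92 -0.49]
tx ty tz [-0.0015 -0.01    0.427 ]
spin -0.0016
```

>>> play_rows([
  {"tx": 0,"ty": -0.008,"tz": 0.15,"spin": 0,"gripper": 1},
  {"tx": 0,"ty": -0.008,"tz": 0.3,"spin": 0,"gripper": 1},
  {"tx": 0,"ty": -0.008,"tz": 0.4,"spin": 0,"gripper": 1},
  {"tx": 0,"ty": -0.008,"tz": 0.425,"spin": 0,"gripper": 1},
  {"tx": 0,"ty": -0.008,"tz": 0.425,"spin": 0,"gripper": 1},
  {"tx": 0,"ty": -0.008,"tz": 0.425,"spin": 0,"gripper": 1},
])

```text
clock: 7.15
position: [503.3, 198.6, 53.9]
ee_rot: [0.771, -0.637, 0.0, -0.001]
contact_force: [-0.2, 0.7, -1.5]
gripper_width: 34.9
```

```bash
python3 go.py 501.5 199 38 -79
```

```text
t 7.15 pos [503.3 198.6  53.9] phi -79.2 w 34.9 F [-0.2  0.7 -1.5] q [ 0.68  0.46 -0.43  0.   -0.68 -0.49]
tx ty tz [-0.003   0.007   0.0637]
spin -0.004
```

>>> play_rows([
  {"tx": 0,"ty": 0.005,"tz": 0.03,"spin": 0,"gripper": 1},
  {"tx": 0,"ty": 0.005,"tz": 0.05,"spin": 0,"gripper": 1},
  {"tx": 0,"ty": 0.005,"tz": 0.055,"spin": 0,"gripper": 1},
  {"tx": 0,"ty": 0.005,"tz": 0.055,"spin": 0,"gripper": 1},
])

```text
clock: 7.65
position: [501.2, 198.3, 40.7]
ee_rot: [0.771, -0.637, 0.0, 0.0]
contact_force: [-3.7, -1.0, 11.0]
gripper_width: 35.0
```

```bash
python3 go.py 501.5 199 38 -79; python3 go.py
python3 - <<'E'
from h import *
g=get_image('side')['frame'];save('s6',cv2.resize(g[165:300,200:360],None,fx=5,fy=4))
E
```

```text
t 7.65 pos [501.2 198.3  40.7] phi -79.1 w 35.0 F [-3.7 -1.  11. ] q [ 0.68  0.48 -0.45  0.   -0.64 -0.49]
tx ty tz [-0.0028 -0.0016  0.0109]
spin -0.0026
t 7.65 pos [501.2 198.3  40.7] phi -79.1 w 35.0 F [-3.7 -1.  11. ] q [ 0.68  0.48 -0.45  0.   -0.64 -0.49]
```

View pics/s6.png

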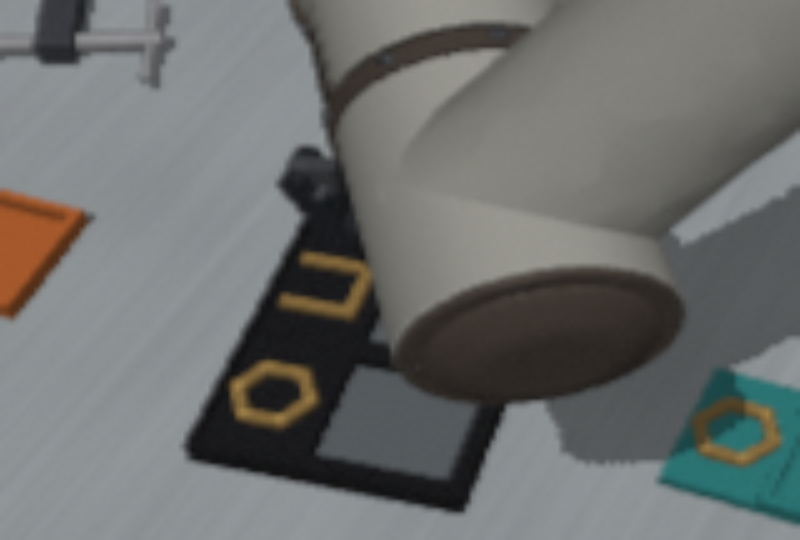

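>>> play_rows([
  {"tx": 0,"ty": 0,"tz": 0,"spin": 0,"gripper": 0},
  {"tx": 0,"ty": 0,"tz": 0,"spin": 0,"gripper": -1},
  {"tx": 0,"ty": 0,"tz": 0,"spin": 0,"gripper": -1},
  {"tx": 0,"ty": 0,"tz": 0,"spin": 0,"gripper": -1},
  {"tx": 0,"ty": 0,"tz": 0,"spin": 0,"gripper": -1},
  {"tx": 0,"ty": 0,"tz": -0.2,"spin": 0,"gripper": -1},
  {"tx": 0,"ty": 0,"tz": -0.44,"spin": 0,"gripper": -1},
  {"tx": 0,"ty": 0,"tz": -0.44,"spin": 0,"gripper": -1},
  {"tx": 0,"ty": 0,"tz": -0.44,"spin": 0,"gripper": -1},
])

```text
clock: 8.82
position: [500.8, 198.0, 148.8]
ee_rot: [0.771, -0.637, -0.0, 0.0]
contact_force: [-0.2, 0.5, -1.0]
gripper_width: 85.4
```

```bash
python3 go.py 585 -344.5 150 -49
python3 - <<'E'
from h import *;import pickle
g=get_image('wrist');save('w6',g['frame']);pickle.dump(g,open('w6.pkl','wb'))
E
```

```text
t 8.82 pos [500.8 198.  148.8] phi -79.2 w 85.4 F [-0.2  0.5 -1. ] q [ 0.68  0.33 -0.34 -0.   -0.9  -0.49]
tx ty tz [ 2.1946  0.0762 -0.0055]
spin -0.671
```

View pics/w6.png

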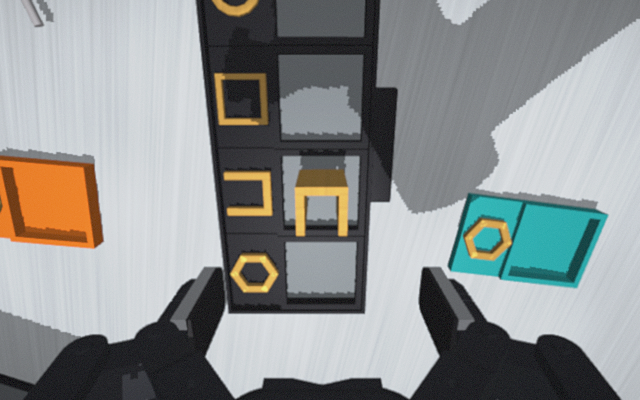

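>>> play_rows([
  {"tx": 0.95,"ty": 0.033,"tz": 0,"spin": 0,"gripper": -1},
  {"tx": 0.95,"ty": 0.033,"tz": 0,"spin": 0,"gripper": -1},
  {"tx": 0.95,"ty": 0.033,"tz": 0,"spin": 0,"gripper": -1},
  {"tx": 0.95,"ty": 0.033,"tz": 0,"spin": 0,"gripper": -1},
])

```text
clock: 9.38
position: [537.0, -38.9, 147.1]
ee_rot: [0.77, -0.638, -0.001, 0.002]
contact_force: [1.3, 0.6, -0.2]
gripper_width: 85.7
```

>>> play_rows([
  {"tx": 0.95,"ty": 0.033,"tz": 0,"spin": -0.67,"gripper": -1},
  {"tx": 0.95,"ty": 0.033,"tz": 0,"spin": -0.67,"gripper": -1},
  {"tx": 0.95,"ty": 0.033,"tz": 0,"spin": -0.67,"gripper": -1},
  {"tx": 0.95,"ty": 0.033,"tz": 0,"spin": -0.67,"gripper": -1},
  {"tx": 0.95,"ty": 0.033,"tz": 0,"spin": -0.67,"gripper": -1},
])

```text
clock: 10.0
position: [573.3, -275.1, 146.0]
ee_rot: [0.909, -0.417, -0.002, 0.001]
contact_force: [0.3, 0.5, -0.6]
gripper_width: 85.6
```

```bash
python3 go.py 585 -344.5 100 -49
python3 - <<'E'
from h import *;import pickle
g=pickle.load(open('w6.pkl','rb'));w=onz(g,[(297,188),(348,188),(348,235),(296,235)],53)
print('ch placed',w.mean(0).round(1),np.hypot(*np.diff(w[:,:2],axis=0).T).round(1),'vs cup 501.5 199')
g=get_image('wrist');save('w7',g['frame']);pickle.dump(g,open('w7.pkl','wb'))
E
```

```text
t 10.0 pos [ 573.3 -275.1  146. ] phi -49.3 w 85.6 F [ 0.3  0.5 -0.6] q [-0.19  0.49 -0.09  0.   -1.    0.9 ]
tx ty tz [0.2417 0.1449 0.1834]
spin -0.0073
ch placed [499.6 199.8  53. ] [34.9 35.3 37.3] vs cup 501.5 199
```

View pics/w7.png

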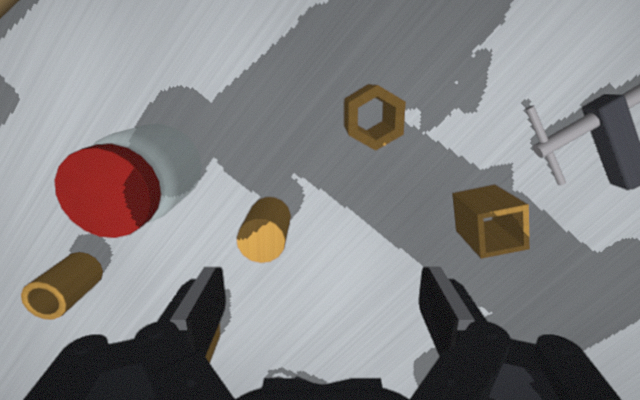

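Run:
```python
from h import *;import pickle
g=pickle.load(open('w7.pkl','rb'));f=g['frame']
save('w7c',cv2.convertScaleAbs(cv2.resize(f[75:155,335:415],(640,640),interpolation=cv2.INTER_CUBIC)[:600],alpha=1.6))
```

```text
(no output)
```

View pics/w7c.png

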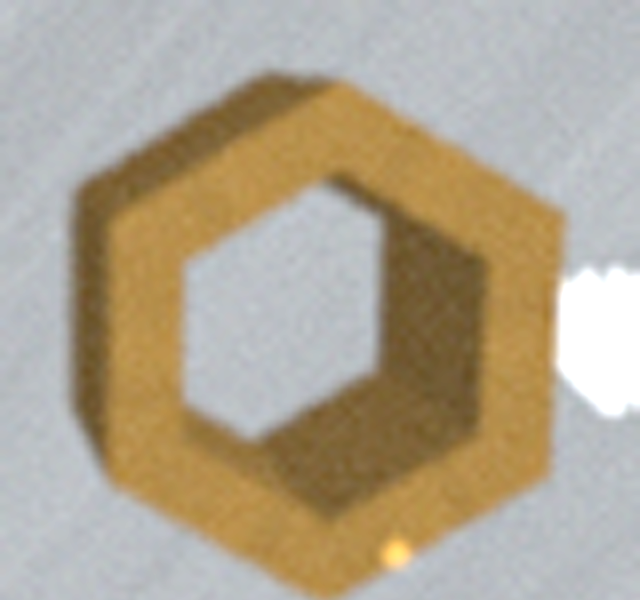

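```bash
python3 - <<'E'
from h import *;import pickle
g=pickle.load(open('w7.pkl','rb'))
w=onz(g,np.array([(110,210),(340,82),(563,213),(550,475),(325,600),(112,485)])/8+[335,75],50)[:,:2]
e=np.diff(np.vstack([w,w[:1]]),axis=0)
print(w.mean(0),np.hypot(*e.T).round(1),np.degrees(np.arctan2(e[:,1],e[:,0])).round(1))
E
python3 go.py 585 -344.5 34 -49
```

```text
[ 585.86362655 -345.5408815 ] [20.1 20.6 20.6 20.6 20.2 21.6] [-110.6 -167.7  132.3   70.7   12.8  -47.4]
t 10.05 pos [ 573.2 -273.7  146.1] phi -49.2 w 85.6 F [ 1.3 -0.  -0.1] q [-0.19  0.48 -0.09 -0.   -1.    0.9 ]
tx ty tz [0.247  0.1479 0.448 ]
spin -0.0055
```

>>> play_rows([
  {"tx": 0.248,"ty": 0.149,"tz": 0,"spin": -0.025,"gripper": -1},
  {"tx": 0.248,"ty": 0.149,"tz": 0.05,"spin": -0.025,"gripper": -1},
  {"tx": 0.248,"ty": 0.149,"tz": 0.2,"spin": -0.025,"gripper": -1},
  {"tx": 0.248,"ty": 0.149,"tz": 0.35,"spin": -0.025,"gripper": -1},
  {"tx": 0.248,"ty": 0.149,"tz": 0.44,"spin": -0.025,"gripper": -1},
  {"tx": 0.248,"ty": 0.149,"tz": 0.44,"spin": -0.025,"gripper": -1},
  {"tx": 0.248,"ty": 0.149,"tz": 0.44,"spin": -0.025,"gripper": -1},
])

```text
clock: 10.92
position: [587.6, -342.0, 39.7]
ee_rot: [0.914, -0.405, 0.0, 0.0]
contact_force: [-0.8, 0.3, 0.1]
gripper_width: 85.1
```

```bash
python3 go.py 585.5 -345 34 -48
python3 - <<'E'
from h import *
save('w8',get_image('wrist')['frame'])
E
```

```text
t 10.93 pos [ 587.6 -342.    39.7] phi -47.8 w 85.1 F [-0.8  0.3  0.1] q [-0.29  0.66 -0.07  0.   -0.84  1.03]
tx ty tz [0.0034 0.0142 0.0226]
spin 0.0041
```

View pics/w8.png

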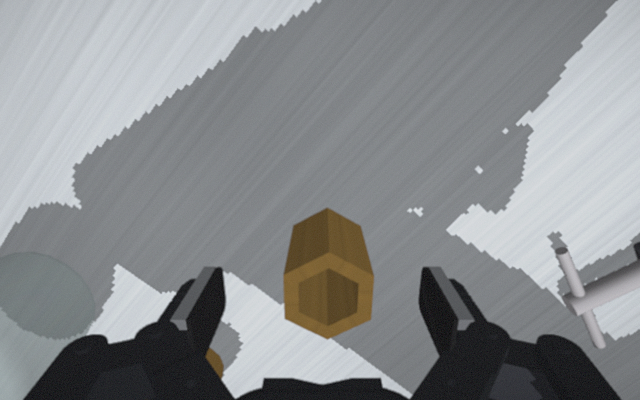

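>>> play_rows([
  {"tx": 0.003,"ty": 0.013,"tz": 0.02,"spin": 0,"gripper": -1},
  {"tx": 0.003,"ty": 0.013,"tz": 0.02,"spin": 0,"gripper": -1},
  {"tx": 0.003,"ty": 0.013,"tz": 0.02,"spin": 0,"gripper": 1},
  {"tx": 0.003,"ty": 0.013,"tz": 0.02,"spin": 0,"gripper": 1},
  {"tx": 0.003,"ty": 0.013,"tz": 0.02,"spin": 0,"gripper": 1},
  {"tx": 0.003,"ty": 0.013,"tz": 0.02,"spin": 0,"gripper": 1},
  {"tx": 0.003,"ty": 0.013,"tz": 0.02,"spin": 0,"gripper": 1},
  {"tx": 0.003,"ty": 0.013,"tz": 0.02,"spin": 0,"gripper": 1},
  {"tx": 0.003,"ty": 0.013,"tz": 0.02,"spin": 0,"gripper": 1},
  {"tx": 0.003,"ty": 0.013,"tz": 0.02,"spin": 0,"gripper": 1},
])

```text
clock: 12.22
position: [585.5, -345.4, 34.5]
ee_rot: [0.914, -0.406, 0.001, -0.0]
contact_force: [1.3, 1.9, 4.0]
gripper_width: 34.7
```

>>> play_rows([
  {"tx": 0,"ty": 0,"tz": -0.15,"spin": 0,"gripper": 1},
  {"tx": 0,"ty": 0,"tz": -0.3,"spin": 0,"gripper": 1},
  {"tx": 0,"ty": 0,"tz": -0.55,"spin": 0,"gripper": 1},
  {"tx": 0,"ty": 0,"tz": -0.55,"spin": 0,"gripper": 1},
  {"tx": 0,"ty": 0,"tz": -0.55,"spin": 0,"gripper": 1},
])

```text
clock: 12.85
position: [583.5, -344.7, 169.6]
ee_rot: [0.914, -0.406, -0.002, -0.0]
contact_force: [-0.5, -0.1, -3.8]
gripper_width: 35.0
```

```bash
python3 go.py 487.5 270.5 165 -79.2
python3 - <<'E'
from h import *
save('w9',get_image('wrist')['frame'])
E
```

```text
t 12.85 pos [ 583.5 -344.7  169.6] phi -48.0 w 35.0 F [-0.5 -0.1 -3.8] q [-0.3   0.53  0.05 -0.   -1.1   1.03]
tx ty tz [-2.0845 -1.3628  0.0263]
spin 0.6944
```

View pics/w9.png

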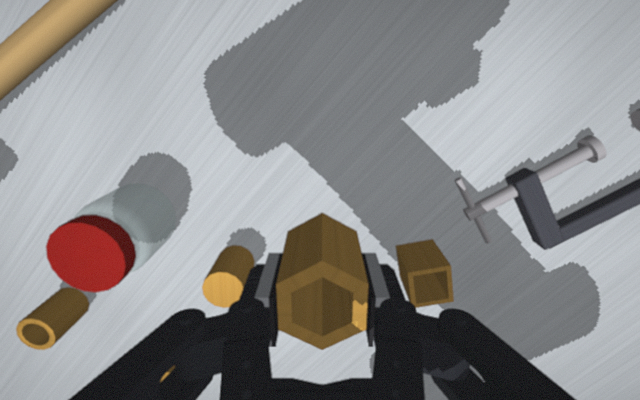

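>>> play_rows([
  {"tx": -0.695,"ty": -0.454,"tz": 0,"spin": 0,"gripper": 1},
  {"tx": -0.695,"ty": -0.454,"tz": 0,"spin": 0,"gripper": 1},
  {"tx": -0.695,"ty": -0.454,"tz": 0,"spin": 0,"gripper": 1},
  {"tx": -0.695,"ty": -0.454,"tz": 0,"spin": 0,"gripper": 1},
])

```text
clock: 13.4
position: [550.6, -137.5, 169.3]
ee_rot: [0.915, -0.405, -0.003, 0.001]
contact_force: [0.7, -0.3, -2.8]
gripper_width: 35.3
```

>>> play_rows([
  {"tx": -0.695,"ty": -0.454,"tz": 0,"spin": 0,"gripper": 1},
  {"tx": -0.695,"ty": -0.454,"tz": 0,"spin": 0,"gripper": 1},
  {"tx": -0.695,"ty": -0.454,"tz": 0,"spin": 0,"gripper": 1},
  {"tx": -0.695,"ty": -0.454,"tz": 0,"spin": 0,"gripper": 1},
])

```text
clock: 13.9
position: [519.2, 66.9, 170.0]
ee_rot: [0.915, -0.405, -0.001, 0.001]
contact_force: [-0.9, 0.0, -2.9]
gripper_width: 35.0
```

>>> play_rows([
  {"tx": -0.695,"ty": -0.454,"tz": 0,"spin": 0.69,"gripper": 1},
  {"tx": -0.695,"ty": -0.454,"tz": 0,"spin": 0.69,"gripper": 1},
  {"tx": -0.695,"ty": -0.454,"tz": 0,"spin": 0.69,"gripper": 1},
  {"tx": -0.695,"ty": -0.454,"tz": 0,"spin": 0.69,"gripper": 1},
  {"tx": -0.695,"ty": -0.454,"tz": 0,"spin": 0.69,"gripper": 1},
  {"tx": -0.695,"ty": -0.454,"tz": 0,"spin": 0.69,"gripper": 1},
])

```text
clock: 14.65
position: [487.7, 268.6, 170.1]
ee_rot: [0.772, -0.636, -0.0, 0.002]
contact_force: [-0.2, 0.2, -2.1]
gripper_width: 35.2
```

```bash
python3 go.py 487.5 270.5 50 -79.2
python3 - <<'E'
from h import *
save('w10',get_image('wrist')['frame'])
E
```

```text
t 14.65 pos [487.7 268.6 170.1] phi -79.0 w 35.2 F [-0.2  0.2 -2.1] q [ 0.79  0.34 -0.27 -0.   -0.97 -0.6 ]
tx ty tz [-0.0085 -0.0022  0.4803]
spin 0.0053
```

View pics/w10.png

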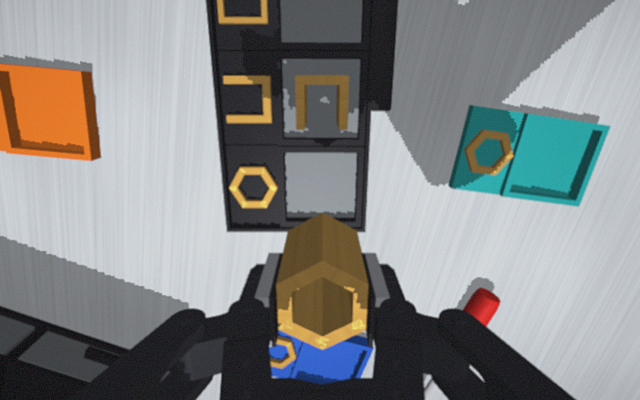

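>>> play_rows([
  {"tx": -0.008,"ty": -0.002,"tz": 0.2,"spin": 0,"gripper": 1},
  {"tx": -0.008,"ty": -0.002,"tz": 0.38,"spin": 0,"gripper": 1},
  {"tx": -0.008,"ty": -0.002,"tz": 0.46,"spin": 0,"gripper": 1},
  {"tx": -0.008,"ty": -0.002,"tz": 0.46,"spin": 0,"gripper": 1},
  {"tx": -0.008,"ty": -0.002,"tz": 0.46,"spin": 0,"gripper": 1},
])

```text
clock: 15.32
position: [489.3, 271.5, 57.6]
ee_rot: [0.772, -0.636, 0.0, -0.001]
contact_force: [-0.3, 0.3, -2.3]
gripper_width: 35.2
```

```bash
python3 go.py 487.5 270.5 39 -79.2
```

```text
t 15.32 pos [489.3 271.5  57.6] phi -79.0 w 35.2 F [-0.3  0.3 -2.3] q [ 0.8   0.48 -0.38  0.   -0.71 -0.6 ]
tx ty tz [0.0027 0.0078 0.0744]
spin 0.0048
```

>>> play_rows([
  {"tx": 0.002,"ty": 0.006,"tz": 0.035,"spin": 0,"gripper": 1},
  {"tx": 0.002,"ty": 0.006,"tz": 0.055,"spin": 0,"gripper": 1},
  {"tx": 0.002,"ty": 0.006,"tz": 0.066,"spin": 0,"gripper": 1},
  {"tx": 0.002,"ty": 0.006,"tz": 0.066,"spin": 0,"gripper": 1},
])

```text
clock: 15.82
position: [486.9, 270.9, 40.4]
ee_rot: [0.772, -0.636, 0.0, 0.0]
contact_force: [-1.1, -0.4, 1.1]
gripper_width: 35.2
```

>>> play_rows([
  {"tx": 0,"ty": 0,"tz": 0.005,"spin": 0,"gripper": 1},
  {"tx": 0,"ty": 0,"tz": 0.005,"spin": 0,"gripper": 1},
  {"tx": 0,"ty": 0,"tz": 0.005,"spin": 0,"gripper": 0},
  {"tx": 0,"ty": 0,"tz": 0.005,"spin": 0,"gripper": -1},
  {"tx": 0,"ty": 0,"tz": 0.005,"spin": 0,"gripper": -1},
  {"tx": 0,"ty": 0,"tz": 0.005,"spin": 0,"gripper": -1},
  {"tx": 0,"ty": 0,"tz": 0.005,"spin": 0,"gripper": -1},
  {"tx": 0,"ty": 0,"tz": -0.2,"spin": 0,"gripper": -1},
  {"tx": 0,"ty": 0,"tz": -0.44,"spin": 0,"gripper": -1},
  {"tx": 0,"ty": 0,"tz": -0.44,"spin": 0,"gripper": -1},
  {"tx": 0,"ty": 0,"tz": -0.44,"spin": 0,"gripper": -1},
])

```text
clock: 17.2
position: [486.5, 270.7, 150.0]
ee_rot: [0.772, -0.636, -0.0, -0.0]
contact_force: [-0.3, -0.8, -0.7]
gripper_width: 85.4
```

```bash
python3 go.py 460.5 -347 150 -37.5
python3 - <<'E'
from h import *;import pickle
g=get_image('wrist');save('w11',g['frame']);pickle.dump(g,open('w11.pkl','wb'))
E
```

```text
t 17.2 pos [486.5 270.7 150. ] phi -79.0 w 85.4 F [-0.3 -0.8 -0.7] q [ 0.8   0.36 -0.29 -0.   -0.92 -0.61]
tx ty tz [ 2.4052e+00  5.7510e-01 -1.0000e-03]
spin -0.9215
```

View pics/w11.png

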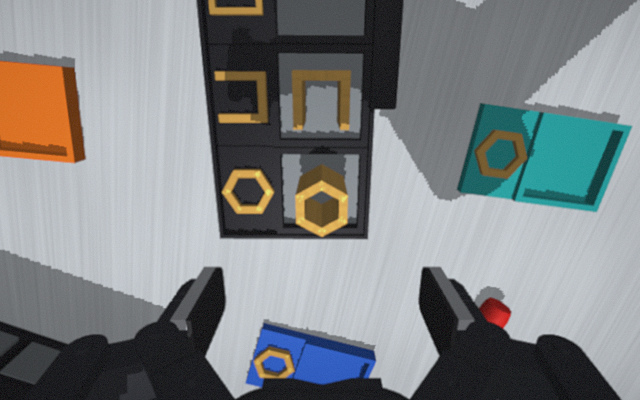

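Run:
```python
from h import *;import pickle
g=pickle.load(open('w7.pkl','rb'));C=cloud(g)
for p in [(530,107),(545,143),(560,178),(570,133),(605,150),(598,105),(628,180)]: print(p,C[p[1],p[0]].round())
```

```text
(530, 107) [ 499. -427.   14.]
(545, 143) [ 469. -417.   15.]
(560, 178) [ 438. -408.   16.]
(570, 133) [ 463. -434.   18.]
(605, 150) [ 427. -446.   12.]
(598, 105) [ 463. -461.   17.]
(628, 180) [ 400. -441.   22.]
```

>>> play_rows([
  {"tx": 0.8,"ty": 0.19,"tz": 0,"spin": 0,"gripper": -1},
  {"tx": 0.8,"ty": 0.19,"tz": 0,"spin": 0,"gripper": -1},
  {"tx": 0.8,"ty": 0.19,"tz": 0,"spin": 0,"gripper": -1},
  {"tx": 0.8,"ty": 0.19,"tz": 0,"spin": 0,"gripper": -1},
])

```text
clock: 17.75
position: [476.9, 62.3, 148.5]
ee_rot: [0.771, -0.637, -0.001, 0.002]
contact_force: [-0.1, -0.0, -0.6]
gripper_width: 85.2
```

>>> play_rows([
  {"tx": 0.8,"ty": 0.19,"tz": 0,"spin": 0.54,"gripper": -1},
  {"tx": 0.8,"ty": 0.19,"tz": 0,"spin": 0.54,"gripper": -1},
  {"tx": 0.8,"ty": 0.19,"tz": 0,"spin": 0.54,"gripper": -1},
  {"tx": 0.8,"ty": 0.19,"tz": 0,"spin": 0.54,"gripper": -1},
])

```text
clock: 18.25
position: [469.6, -142.4, 148.7]
ee_rot: [-0.619, 0.785, 0.001, -0.001]
contact_force: [1.2, 0.2, 0.8]
gripper_width: 85.5
```

```bash
python3 go.py 460.5 -347 130 -127.5
python3 - <<'E'
from h import *;import pickle
g=pickle.load(open('w11.pkl','rb'))
w=onz(g,[(297,193),(322,179),(348,194),(348,222),(321,236),(296,222)],53);print('hex placed',w.mean(0).round(1),'cup 487.5 270.5')
E
```

```text
t 18.25 pos [ 469.6 -142.4  148.7] phi -103.5 w 85.5 F [1.2 0.2 0.8] q [ 0.04  0.26 -0.45  0.   -0.87 -0.27]
tx ty tz [ 0.8045 -0.1553  0.0752]
spin 0.5342
hex placed [485.9 270.1  53. ] cup 487.5 270.5
```

>>> play_rows([
  {"tx": 0.8,"ty": -0.155,"tz": 0,"spin": 0.534,"gripper": -1},
  {"tx": 0.8,"ty": -0.155,"tz": 0,"spin": 0.534,"gripper": -1},
  {"tx": 0.8,"ty": -0.155,"tz": 0,"spin": 0.534,"gripper": -1},
  {"tx": 0.8,"ty": -0.155,"tz": 0,"spin": 0.534,"gripper": -1},
  {"tx": 0.8,"ty": -0.155,"tz": 0,"spin": 0.534,"gripper": -1},
  {"tx": 0.8,"ty": -0.155,"tz": 0,"spin": 0.534,"gripper": -1},
])

```text
clock: 19.0
position: [462.3, -342.1, 149.5]
ee_rot: [-0.445, 0.896, 0.001, -0.0]
contact_force: [0.4, -0.7, 1.0]
gripper_width: 85.3
```

```bash
python3 go.py 460.5 -347 34 -127.5
python3 - <<'E'
from h import *;import pickle
g=get_image('wrist');save('w12',g['frame']);pickle.dump(g,open('w12.pkl','wb'))
E
```

```text
t 19.0 pos [ 462.3 -342.1  149.5] phi -127.2 w 85.3 F [ 0.4 -0.7  1. ] q [-0.36  0.39 -0.25 -0.   -0.94 -0.29]
tx ty tz [ 0.0199 -0.0067  0.4619]
spin 0.007
```

View pics/w12.png

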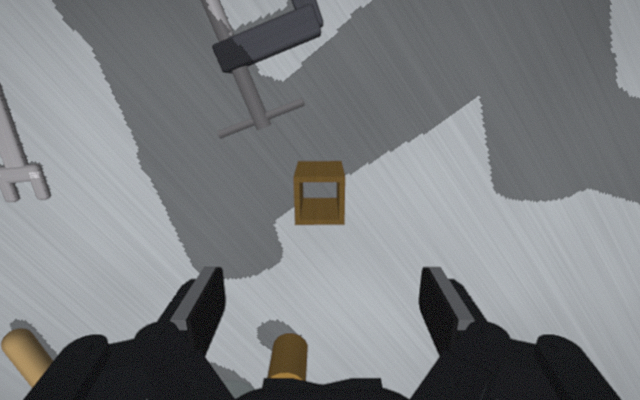

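```bash
python3 - <<'E'
from h import *;import pickle
g=pickle.load(open('w12.pkl','rb'))
w=onz(g,[(294.5,177),(344.5,177),(344.5,224.5),(295,224.5)],50);e=np.diff(w[:,:2],axis=0);print(w.mean(0).round(1),np.hypot(*e.T).round(1),np.degrees(np.arctan2(e[:,1],e[:,0])))
E
python3 go.py 460.5 -347 34 -127.5
```

```text
[ 460.9 -347.    50. ] [34.4 35.5 35.7] [142.83664532  54.10815414 -37.18330073]
t 19.05 pos [ 462.5 -342.   149.8] phi -127.2 w 85.5 F [ 0.5 -0.3  0.1] q [-0.36  0.39 -0.25 -0.   -0.94 -0.29]
tx ty tz [ 0.0208 -0.0062  0.4632]
spin 0.0076
```

>>> play_rows([
  {"tx": 0.017,"ty": -0.008,"tz": 0.2,"spin": 0,"gripper": -1},
  {"tx": 0.017,"ty": -0.008,"tz": 0.36,"spin": 0,"gripper": -1},
  {"tx": 0.017,"ty": -0.008,"tz": 0.456,"spin": 0,"gripper": -1},
  {"tx": 0.017,"ty": -0.008,"tz": 0.456,"spin": 0,"gripper": -1},
  {"tx": 0.017,"ty": -0.008,"tz": 0.456,"spin": 0,"gripper": -1},
])

```text
clock: 19.68
position: [462.5, -347.7, 37.4]
ee_rot: [-0.445, 0.896, -0.001, 0.001]
contact_force: [-0.3, 0.1, 0.0]
gripper_width: 85.5
```

```bash
python3 go.py 461 -347 34 -127.5
```

```text
t 19.68 pos [ 462.5 -347.7   37.4] phi -127.2 w 85.5 F [-0.3  0.1  0. ] q [-0.36  0.53 -0.35  0.   -0.69 -0.28]
tx ty tz [0.0013 0.0064 0.0134]
spin 0.0073
```

>>> play_rows([
  {"tx": 0,"ty": 0.004,"tz": 0.01,"spin": 0,"gripper": -1},
  {"tx": 0,"ty": 0.004,"tz": 0.01,"spin": 0,"gripper": 1},
  {"tx": 0,"ty": 0.004,"tz": 0.01,"spin": 0,"gripper": 1},
  {"tx": 0,"ty": 0.004,"tz": 0.01,"spin": 0,"gripper": 1},
  {"tx": 0,"ty": 0.004,"tz": 0.01,"spin": 0,"gripper": 1},
  {"tx": 0,"ty": 0.004,"tz": 0.01,"spin": 0,"gripper": 1},
  {"tx": 0,"ty": 0.004,"tz": 0.01,"spin": 0,"gripper": 1},
  {"tx": 0,"ty": 0.004,"tz": 0.01,"spin": 0,"gripper": 1},
  {"tx": 0,"ty": 0.004,"tz": 0.01,"spin": 0,"gripper": 1},
])

```text
clock: 20.8
position: [460.8, -347.6, 34.1]
ee_rot: [-0.444, 0.896, -0.0, 0.0]
contact_force: [0.1, -0.1, 5.8]
gripper_width: 35.1
```

>>> play_rows([
  {"tx": 0,"ty": 0,"tz": -0.15,"spin": 0,"gripper": 1},
  {"tx": 0,"ty": 0,"tz": -0.3,"spin": 0,"gripper": 1},
  {"tx": 0,"ty": 0,"tz": -0.55,"spin": 0,"gripper": 1},
  {"tx": 0,"ty": 0,"tz": -0.55,"spin": 0,"gripper": 1},
  {"tx": 0,"ty": 0,"tz": -0.55,"spin": 0,"gripper": 1},
])

```text
clock: 21.42
position: [459.4, -346.6, 169.6]
ee_rot: [-0.444, 0.896, 0.001, -0.0]
contact_force: [-0.0, 0.4, -3.2]
gripper_width: 34.9
```

```bash
python3 go.py 515.3 127 170 -79.2
python3 - <<'E'
from h import *
save('w13',get_image('wrist')['frame'])
E
```

```text
t 21.43 pos [ 459.4 -346.6  169.6] phi -127.3 w 34.9 F [-0.   0.4 -3.2] q [-0.37  0.37 -0.22 -0.   -0.98 -0.28]
tx ty tz [-1.6421  0.971   0.002 ]
spin -1.0694
```

View pics/w13.png

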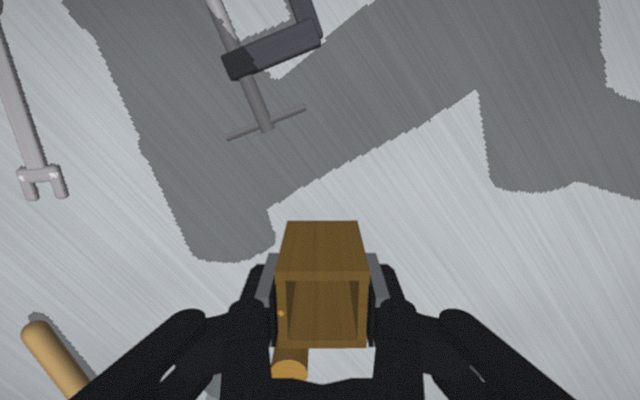

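>>> play_rows([
  {"tx": -0.82,"ty": 0.485,"tz": 0,"spin": -0.53,"gripper": 1},
  {"tx": -0.82,"ty": 0.485,"tz": 0,"spin": -0.53,"gripper": 1},
  {"tx": -0.82,"ty": 0.485,"tz": 0,"spin": -0.53,"gripper": 1},
  {"tx": -0.82,"ty": 0.485,"tz": 0,"spin": -0.53,"gripper": 1},
  {"tx": -0.82,"ty": 0.485,"tz": 0,"spin": -0.53,"gripper": 1},
])

```text
clock: 22.1
position: [487.4, -107.9, 169.2]
ee_rot: [-0.622, 0.783, 0.001, -0.001]
contact_force: [0.2, -0.1, -2.2]
gripper_width: 35.2
```

```bash
python3 go.py 515.3 127 170 -79.2
```

```text
t 22.1 pos [ 487.4 -107.9  169.2] phi -103.1 w 35.2 F [ 0.2 -0.1 -2.2] q [ 0.11  0.25 -0.4  -0.   -0.92 -0.34]
tx ty tz [-0.9405  0.105  -0.0036]
spin -0.5319
```

>>> play_rows([
  {"tx": -0.94,"ty": 0.105,"tz": 0,"spin": -0.53,"gripper": 1},
  {"tx": -0.94,"ty": 0.105,"tz": 0,"spin": -0.53,"gripper": 1},
  {"tx": -0.94,"ty": 0.105,"tz": 0,"spin": -0.53,"gripper": 1},
  {"tx": -0.94,"ty": 0.105,"tz": 0,"spin": -0.53,"gripper": 1},
  {"tx": -0.94,"ty": 0.105,"tz": 0,"spin": -0.53,"gripper": 1},
  {"tx": -0.94,"ty": 0.105,"tz": 0,"spin": -0.53,"gripper": 1},
])

```text
clock: 22.85
position: [516.4, 122.8, 169.4]
ee_rot: [0.768, -0.64, -0.001, 0.002]
contact_force: [-0.7, -0.5, -2.9]
gripper_width: 35.1
```

```bash
python3 go.py 515.3 127 55 -79.2
python3 - <<'E'
from h import *
save('w14',get_image('wrist')['frame'])
E
```

```text
t 22.85 pos [516.4 122.8 169.4] phi -79.6 w 35.1 F [-0.7 -0.5 -2.9] q [ 0.54  0.3  -0.33 -0.   -0.95 -0.36]
tx ty tz [-0.0178 -0.0006  0.4577]
spin -0.0092
```

View pics/w14.png

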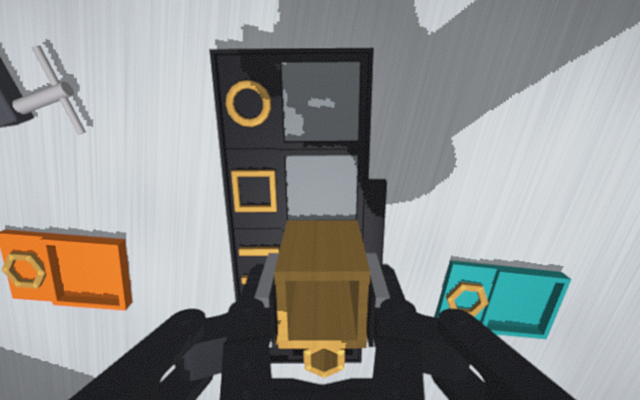

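>>> play_rows([
  {"tx": -0.016,"ty": -0.002,"tz": 0,"spin": 0,"gripper": 1},
  {"tx": -0.016,"ty": -0.002,"tz": 0.2,"spin": 0,"gripper": 1},
  {"tx": -0.016,"ty": -0.002,"tz": 0.38,"spin": 0,"gripper": 1},
  {"tx": -0.016,"ty": -0.002,"tz": 0.45,"spin": 0,"gripper": 1},
  {"tx": -0.016,"ty": -0.002,"tz": 0.45,"spin": 0,"gripper": 1},
  {"tx": -0.016,"ty": -0.002,"tz": 0.45,"spin": 0,"gripper": 1},
])

```text
clock: 23.65
position: [517.9, 127.8, 59.6]
ee_rot: [0.768, -0.64, 0.001, -0.001]
contact_force: [0.1, 0.4, -2.5]
gripper_width: 34.9
```

```bash
python3 go.py 515.3 127 39 -79.2
```

```text
t 23.65 pos [517.9 127.8  59.6] phi -79.6 w 34.9 F [ 0.1  0.4 -2.5] q [ 0.55  0.44 -0.45  0.   -0.68 -0.37]
tx ty tz [0.0014 0.0109 0.0825]
spin -0.0088
```

>>> play_rows([
  {"tx": 0,"ty": 0.006,"tz": 0.035,"spin": 0,"gripper": 1},
  {"tx": 0,"ty": 0.006,"tz": 0.06,"spin": 0,"gripper": 1},
  {"tx": 0,"ty": 0.006,"tz": 0.075,"spin": 0,"gripper": 1},
  {"tx": 0,"ty": 0.006,"tz": 0.077,"spin": 0,"gripper": 1},
  {"tx": 0,"ty": 0.006,"tz": 0.077,"spin": 0,"gripper": 1},
])

```text
clock: 24.28
position: [515.4, 127.5, 40.1]
ee_rot: [0.769, -0.64, 0.0, 0.0]
contact_force: [-2.3, -0.5, 4.5]
gripper_width: 35.1
```

Touching the floor (upward force). Release.

>>> play_rows([
  {"tx": 0,"ty": 0,"tz": 0,"spin": 0,"gripper": 1},
  {"tx": 0,"ty": 0,"tz": 0,"spin": 0,"gripper": 0},
  {"tx": 0,"ty": 0,"tz": 0,"spin": 0,"gripper": -1},
  {"tx": 0,"ty": 0,"tz": 0,"spin": 0,"gripper": -1},
  {"tx": 0,"ty": 0,"tz": 0,"spin": 0,"gripper": -1},
  {"tx": 0,"ty": 0,"tz": 0,"spin": 0,"gripper": -1},
  {"tx": 0,"ty": 0,"tz": -0.2,"spin": 0,"gripper": -1},
  {"tx": 0,"ty": 0,"tz": -0.44,"spin": 0,"gripper": -1},
  {"tx": 0,"ty": 0,"tz": -0.44,"spin": 0,"gripper": -1},
  {"tx": 0,"ty": 0,"tz": -0.44,"spin": 0,"gripper": -1},
])

```text
clock: 25.52
position: [515.0, 127.4, 149.1]
ee_rot: [0.768, -0.64, -0.0, -0.0]
contact_force: [-1.2, 0.5, -0.9]
gripper_width: 85.4
```

```bash
python3 go.py 686.5 -75 150 -57
python3 - <<'E'
from h import *;import pickle
g=get_image('wrist');save('w15',g['frame']);pickle.dump(g,open('w15.pkl','wb'))
h=cv2.cvtColor(g['frame'],cv2.COLOR_RGB2HSV)
m=((h[...,0]>10)&(h[...,0]<30)&(h[...,1]>120)).astype(np.uint8)
N,l,s,c=cv2.connectedComponentsWithStats(m)
for i in range(1,N):
    if s[i,4]>150: 
        hull=cv2.convexHull(onz(g,np.argwhere(l==i)[:,::-1],14)[:,:2].astype(np.float32)); print(c[i].round(),[np.round(v,1) for v in cv2.minEnclosingCircle(hull)],np.round(cv2.minAreaRect(hull)[0],1))
E
```

```text
t 25.52 pos [515.  127.4 149.1] phi -79.6 w 85.4 F [-1.2  0.5 -0.9] q [ 0.55  0.32 -0.36 -0.   -0.89 -0.37]
tx ty tz [ 0.9201 -0.5287 -0.0042]
spin -0.5022
[242.  97.] [array([585.6,  66.1]), np.float64(18.5)] [585.9  66.1]
[249. 192.] [array([572.1, 138.3]), np.float64(25.8)] [572.2 137.9]
[321. 204.] [array([512.9, 138.6]), np.float64(34.0)] [512.3 137.4]
[ 58. 276.] [array([735.5, 247.6]), np.float64(66.6)] [735.  249.7]
[322. 278.] [array([497.7, 213.8]), np.float64(40.2)] [497.8 213.1]
[258. 271.] [array([558.6, 210.3]), np.float64(26.3)] [558.2 210.3]
[486. 303.] [array([352.1, 208.5]), np.float64(20.0)] [348.  204.2]
[324. 352.] [array([484.5, 286. ]), np.float64(41.4)] [483.5 285. ]
[261. 339.] [array([544.2, 282.2]), np.float64(22.9)] [545.  282.4]
```

View pics/w15.png

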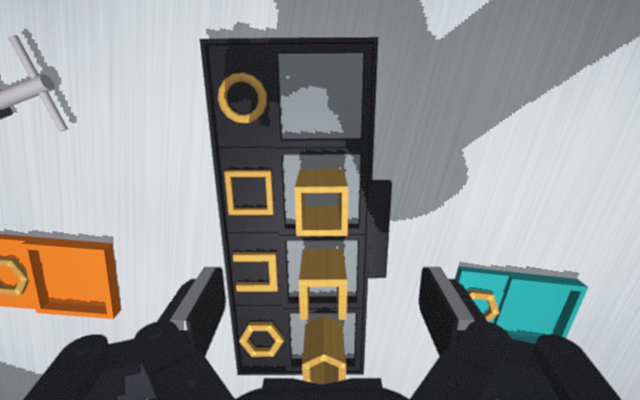

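>>> play_rows([
  {"tx": 0.92,"ty": -0.529,"tz": 0,"spin": -0.5,"gripper": -1},
  {"tx": 0.92,"ty": -0.529,"tz": 0,"spin": -0.5,"gripper": -1},
  {"tx": 0.92,"ty": -0.529,"tz": 0,"spin": -0.5,"gripper": -1},
  {"tx": 0.92,"ty": -0.529,"tz": 0,"spin": -0.5,"gripper": -1},
  {"tx": 0.92,"ty": -0.529,"tz": 0,"spin": -0.5,"gripper": -1},
  {"tx": 0.92,"ty": -0.529,"tz": 0,"spin": -0.5,"gripper": -1},
])

```text
clock: 26.32
position: [686.9, -76.7, 145.8]
ee_rot: [0.878, -0.479, -0.002, 0.001]
contact_force: [-0.7, -0.4, -0.3]
gripper_width: 85.1
```

```bash
python3 go.py 686.5 -75 34 -57
python3 - <<'E'
from h import *;import pickle
g=get_image('wrist');save('w16',g['frame']);pickle.dump(g,open('w16.pkl','wb'))
E
```

```text
t 26.32 pos [686.9 -76.7 145.8] phi -57.3 w 85.1 F [-0.7 -0.4 -0.3] q [ 0.12  0.57  0.06 -0.   -1.07  0.45]
tx ty tz [-0.0056 -0.0042  0.4473]
spin -0.0058
```

View pics/w16.png

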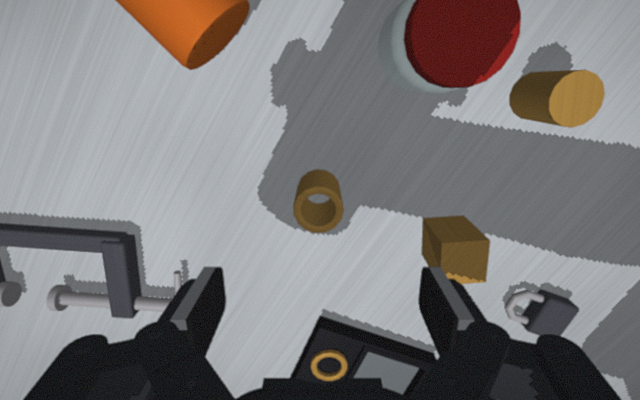

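Run:
```python
from h import *;import pickle
g=pickle.load(open('w16.pkl','rb'))
print(onz(g,[(318.5,209.5),(294,209.5),(343,209.5),(318.5,186),(318.5,233)],50).round(1)[:,:2].tolist())
```

```text
[[687.5, -75.7], [701.9, -66.5], [673.0, -85.0], [696.7, -90.2], [677.7, -60.6]]
```

>>> play_rows([
  {"tx": -0.004,"ty": -0.004,"tz": 0.2,"spin": 0,"gripper": -1},
  {"tx": -0.004,"ty": -0.004,"tz": 0.36,"spin": 0,"gripper": -1},
  {"tx": -0.004,"ty": -0.004,"tz": 0.43,"spin": 0,"gripper": -1},
  {"tx": -0.004,"ty": -0.004,"tz": 0.43,"spin": 0,"gripper": -1},
  {"tx": -0.004,"ty": -0.004,"tz": 0.43,"spin": 0,"gripper": -1},
])

```text
clock: 27.0
position: [688.7, -73.0, 43.8]
ee_rot: [0.879, -0.477, 0.001, -0.001]
contact_force: [0.6, -0.7, 1.0]
gripper_width: 85.4
```

```bash
python3 go.py 686.5 -75 34 -57
```

```text
t 27.0 pos [688.7 -73.   43.8] phi -57.0 w 85.4 F [ 0.6 -0.7  1. ] q [ 0.13  0.67 -0.03  0.   -0.86  0.45]
tx ty tz [0.002 0.012 0.039]
spin -0.0004
```

>>> play_rows([
  {"tx": 0.002,"ty": 0.008,"tz": 0.035,"spin": 0,"gripper": -1},
  {"tx": 0.002,"ty": 0.008,"tz": 0.035,"spin": 0,"gripper": -1},
  {"tx": 0.002,"ty": 0.008,"tz": 0.035,"spin": 0,"gripper": 1},
  {"tx": 0.002,"ty": 0.008,"tz": 0.035,"spin": 0,"gripper": 1},
  {"tx": 0.002,"ty": 0.008,"tz": 0.035,"spin": 0,"gripper": 1},
  {"tx": 0.002,"ty": 0.008,"tz": 0.035,"spin": 0,"gripper": 1},
  {"tx": 0.002,"ty": 0.008,"tz": 0.035,"spin": 0,"gripper": 1},
  {"tx": 0.002,"ty": 0.008,"tz": 0.035,"spin": 0,"gripper": 1},
  {"tx": 0.002,"ty": 0.008,"tz": 0.035,"spin": 0,"gripper": 1},
  {"tx": 0.002,"ty": 0.008,"tz": 0.035,"spin": 0,"gripper": 1},
])

```text
clock: 28.25
position: [686.7, -74.8, 33.7]
ee_rot: [0.879, -0.478, 0.001, -0.0]
contact_force: [1.2, 0.6, 5.1]
gripper_width: 34.7
```

>>> play_rows([
  {"tx": 0,"ty": 0,"tz": -0.15,"spin": 0,"gripper": 1},
  {"tx": 0,"ty": 0,"tz": -0.3,"spin": 0,"gripper": 1},
  {"tx": 0,"ty": 0,"tz": -0.55,"spin": 0,"gripper": 1},
  {"tx": 0,"ty": 0,"tz": -0.55,"spin": 0,"gripper": 1},
  {"tx": 0,"ty": 0,"tz": -0.55,"spin": 0,"gripper": 1},
])

```text
clock: 28.88
position: [684.3, -74.6, 168.5]
ee_rot: [0.878, -0.478, -0.002, 0.001]
contact_force: [0.3, -0.8, -3.3]
gripper_width: 34.8
```

```bash
python3 go.py 529 55 170 -79.2
python3 - <<'E'
from h import *
save('w17',get_image('wrist')['frame'])
E
```

```text
t 28.88 pos [684.3 -74.6 168.5] phi -57.1 w 34.8 F [ 0.3 -0.8 -3.3] q [ 0.12  0.55  0.08 -0.   -1.11  0.45]
tx ty tz [-0.7728  0.2404 -0.0026]
spin 0.4905
```

View pics/w17.png

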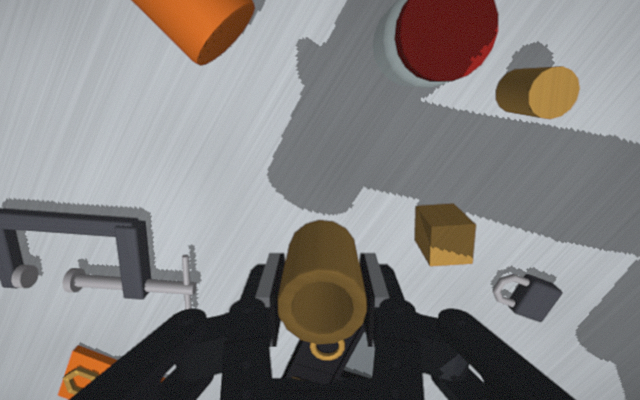

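>>> play_rows([
  {"tx": -0.773,"ty": 0.24,"tz": 0,"spin": 0.49,"gripper": 1},
  {"tx": -0.773,"ty": 0.24,"tz": 0,"spin": 0.49,"gripper": 1},
  {"tx": -0.773,"ty": 0.24,"tz": 0,"spin": 0.49,"gripper": 1},
  {"tx": -0.773,"ty": 0.24,"tz": 0,"spin": 0.49,"gripper": 1},
  {"tx": -0.773,"ty": 0.24,"tz": 0,"spin": 0.49,"gripper": 1},
  {"tx": -0.773,"ty": 0.24,"tz": 0,"spin": 0.49,"gripper": 1},
])

```text
clock: 29.68
position: [531.2, 54.3, 169.8]
ee_rot: [0.771, -0.637, -0.0, 0.001]
contact_force: [-0.1, -0.4, -1.6]
gripper_width: 34.5
```

```bash
python3 go.py 529 55 55 -79.2
```

```text
t 29.68 pos [531.2  54.3 169.8] phi -79.2 w 34.5 F [-0.1 -0.4 -1.6] q [ 0.41  0.3  -0.32  0.   -0.95 -0.22]
tx ty tz [-0.0046  0.0078  0.4592]
spin 0.0009
```

>>> play_rows([
  {"tx": -0.004,"ty": 0.006,"tz": 0.2,"spin": 0,"gripper": 1},
  {"tx": -0.004,"ty": 0.006,"tz": 0.38,"spin": 0,"gripper": 1},
  {"tx": -0.004,"ty": 0.006,"tz": 0.45,"spin": 0,"gripper": 1},
  {"tx": -0.004,"ty": 0.006,"tz": 0.45,"spin": 0,"gripper": 1},
  {"tx": -0.004,"ty": 0.006,"tz": 0.45,"spin": 0,"gripper": 1},
])

```text
clock: 30.3
position: [530.3, 55.2, 58.6]
ee_rot: [0.771, -0.637, 0.0, -0.001]
contact_force: [-0.9, -0.1, -2.5]
gripper_width: 34.7
```

```bash
python3 go.py 529 55 39 -79.2
```

```text
t 30.3 pos [530.3  55.2  58.6] phi -79.2 w 34.7 F [-0.9 -0.1 -2.5] q [ 0.41  0.45 -0.45  0.   -0.68 -0.22]
tx ty tz [-0.0002  0.0053  0.0783]
spin 0.0007
```

>>> play_rows([
  {"tx": 0,"ty": 0.003,"tz": 0.035,"spin": 0,"gripper": 1},
  {"tx": 0,"ty": 0.003,"tz": 0.06,"spin": 0,"gripper": 1},
  {"tx": 0,"ty": 0.003,"tz": 0.072,"spin": 0,"gripper": 1},
  {"tx": 0,"ty": 0.003,"tz": 0.075,"spin": 0,"gripper": 1},
  {"tx": 0,"ty": 0.003,"tz": 0.075,"spin": 0,"gripper": 1},
])

```text
clock: 30.92
position: [528.1, 55.3, 39.7]
ee_rot: [0.771, -0.637, -0.0, 0.0]
contact_force: [-2.0, -0.6, 2.5]
gripper_width: 35.0
```

>>> play_rows([
  {"tx": 0,"ty": 0,"tz": 0.003,"spin": 0,"gripper": 1},
  {"tx": 0,"ty": 0,"tz": 0.003,"spin": 0,"gripper": 0},
  {"tx": 0,"ty": 0,"tz": 0.003,"spin": 0,"gripper": -1},
  {"tx": 0,"ty": 0,"tz": 0.003,"spin": 0,"gripper": -1},
  {"tx": 0,"ty": 0,"tz": 0.003,"spin": 0,"gripper": -1},
  {"tx": 0,"ty": 0,"tz": 0.003,"spin": 0,"gripper": -1},
  {"tx": 0,"ty": 0,"tz": -0.2,"spin": 0,"gripper": -1},
  {"tx": 0,"ty": 0,"tz": -0.5,"spin": 0,"gripper": -1},
  {"tx": 0,"ty": 0,"tz": -0.6,"spin": 0,"gripper": -1},
  {"tx": 0,"ty": 0,"tz": -0.6,"spin": 0,"gripper": -1},
])

```text
clock: 32.17
position: [530.1, 55.9, 193.0]
ee_rot: [0.771, -0.637, 0.002, -0.004]
contact_force: [-0.1, -0.1, -1.1]
gripper_width: 85.3
```

>>> play_rows([
  {"tx": 0.6,"ty": 0.3,"tz": 0,"spin": 0,"gripper": -1},
  {"tx": 0.6,"ty": 0.3,"tz": 0,"spin": 0,"gripper": -1},
  {"tx": 0.6,"ty": 0.3,"tz": 0,"spin": 0,"gripper": -1},
  {"tx": 0.6,"ty": 0.3,"tz": 0,"spin": 0,"gripper": -1},
])

```text
clock: 32.67
position: [481.1, -108.3, 188.0]
ee_rot: [0.77, -0.639, -0.001, 0.001]
contact_force: [-0.1, 0.6, -1.0]
gripper_width: 85.3
```

```bash
python3 go.py
python3 - <<'E'
from h import *;import pickle
for n in ['side','scene']:
    g=get_image(n);save(n+'9',g['frame']);C=cloud(g);pickle.dump(g,open(n+'9.pkl','wb'))
    f=g['frame']; a,b,c,d={'side':(220,80,380,300),'scene':(180,150,430,310)}[n]
    k=min(800/(c-a),600/(d-b));save(n+'9c',cv2.resize(f[b:d,a:c],None,fx=k,fy=k,interpolation=cv2.INTER_CUBIC))
E
```

```text
t 32.67 pos [ 481.1 -108.3  188. ] phi -79.4 w 85.3 F [-0.1  0.6 -1. ] q [ 0.11  0.22 -0.39 -0.   -0.97  0.08]
```

View pics/side9c.png

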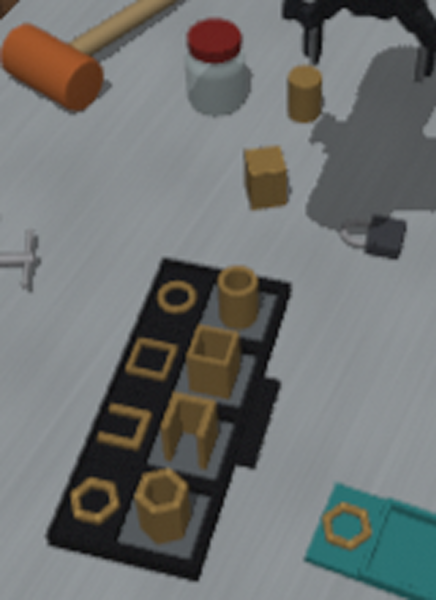

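View pics/scene9c.png

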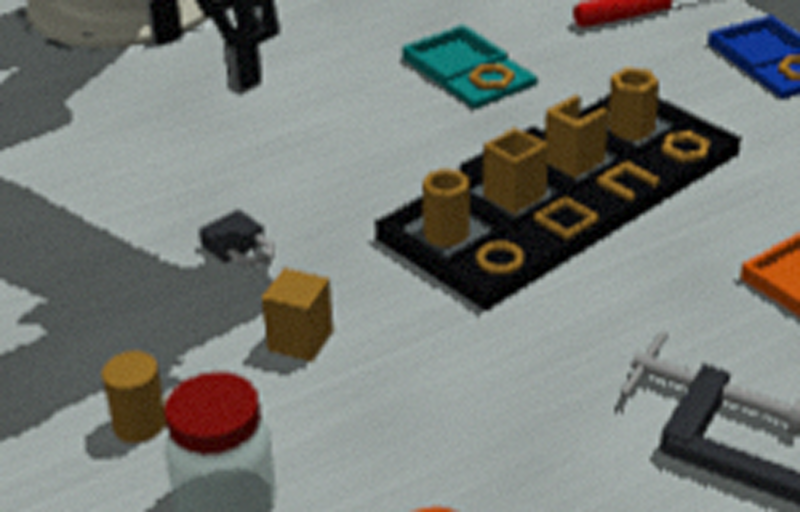

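Run:
```python
from h import *
import pickle
for n in ['scene','side']:
    for t in '09':
        g=pickle.load(open(n+t+'.pkl','rb'));h=cv2.cvtColor(g['frame'],cv2.COLOR_RGB2HSV);C=cloud(g)
        m=((h[...,0]>10)&(h[...,0]<28)&(h[...,1]>110)&(C[...,2]>46)&(C[...,2]<60)&(C[...,0]>300)&(C[...,0]<750)).astype(np.uint8)
        N,l,s,c=cv2.connectedComponentsWithStats(m)
        print(n,t,[tuple(C[l==i].mean(0).round().astype(int).tolist()) for i in range(1,N) if s[i,4]>25])
from bench import job_done
job_done()
```

```text
scene 0 [(651, 1083, 53), (477, -226, 50), (575, -101, 51), (462, -349, 49), (591, -230, 50), (689, -78, 50), (587, -347, 50)]
scene 9 [(651, 1082, 53), (488, 265, 53), (504, 193, 54), (516, 126, 53), (529, 52, 53), (576, -101, 51), (591, -229, 50)]
side 0 [(583, -340, 50), (458, -342, 49), (587, -223, 51), (472, -221, 50), (683, -70, 50), (571, -94, 50)]
side 9 [(587, -222, 50), (571, -94, 50), (525, 58, 53), (513, 131, 53), (499, 198, 54), (484, 272, 55)]
the job is handed in; nothing more can be done
```

All four hollow spacers are standing upright in the black tray, each beside the sample of its own shape, and I handed the job in at about 33 s of the 112 s. The round sleeve, square tube, six-sided nut and U-channel were each gripped across parallel faces, except the round sleeve. I lowered each one until it touched the compartment floor, released it and backed the arm clear.

**Placement:** In the last pictures from both cameras, the spacers' tops average about 53–55 mm above the bench, as expected on the compartment floor. Their centres are within about 6 mm of the compartment centres; the limit is 21 mm.

**Solid bar ends:** Their positions match the start pictures to about 1 mm. The coloured look-alike trays were not touched.

**Forces:** The highest wrist force I read was about 12 N, and the gripper was clear and open at the end.

**Disagreements:**
- The scene and side cameras differ by about 4–7 mm in y. The calibration figure is 2 mm, and part of the gap comes from averaging only the visible edges.
- Floor contact came at a tool height of about 40 mm, where I expected about 38 mm. A tray floor 1–3 mm higher than stated, or reading noise, would explain it.

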